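# Reverse the film carriers and load the copying light box

## Task

Open the light box first: turn the swing tab fully aside, lift the cover plate out of the window by its handle and lay it flat on the small felt rest in the middle of the desk. Then take the film carriers from the felt mat (two or three of them, film side up) and turn each one over end for end, using the spring clip: it holds a carrier upright, body end down, while you let go and regrasp the handle from the opposite side. At the end all must lie film side down, flat and side by side in the window with their handles out over its open side. Leave everything else on the desk where it is.

Things in the scene. Friction and masses are not known exactly. Their poses are not given: they have to be found in the camera images.
- window (a point): Centre of the window floor of the fixed grey light box (222 x 150 mm), 30 mm above the desk; axes along its sides, z up. Window: x = -98 to 98 mm; from y = -60 mm (wide rim) to y = 60 mm, where the box ends: this side is open but for corner stops (|x| over 89, y 53 to 59 mm). Rims and stops are 8 mm high. White floor, under the dark cover plate at first
- tab_pivot (a point): hinge axis (vertical) of the steel swing tab, on the wide rim at x = 0, y = -80 mm of the window's frame, 42 mm above the desk; same axes as the window
- tab_pin (a point): middle of the tab's upright round black pin, 14 mm across, 28 mm high, by which it is turned. It stands 42 mm from the pivot, its middle 18 mm above the tab's middle. The tab is a steel bar 14 mm wide, 6 mm thick, reaching 55 mm from the pivot
- tab (a joint): swing of the tab (rad): at 0 it points to the window's +y and holds the cover plate down; it grows anticlockwise seen from above, swinging the pin towards the window's -x, to its stop at 1.75; beyond 1.3 it is clear of the plate. It starts between 0 and 0.25, turns with little friction and stays where it is left
- cover_grip (a point): middle of the black bar handle on the cover plate (dark steel, 188 x 106 x 6 mm, about 0.3 kg). The handle runs along x (the plate's long side), 60 mm long, 12 mm thick, 28 mm high above the plate; this point is 22 mm above the plate's underside. z up
- rest_mid (a point): centre of the top of the fixed felt rest, 125 x 205 mm (long side along its y), 3 mm thick, in the middle of the desk: here the cover plate is laid, its long side along the rest's long side, either way round
- clip_seat (a point): Floor centre of the fixed aluminium spring clip, 15 mm above the desk, z up. Jaws pinch along x, 50 mm wide in y; lips 63 mm up, mouth about 35 mm. Fixed jaw face at x = -8 mm; the sprung jaw, 12 mm off, yields (7 N). A carrier pushed straight down, body end first, stands here at x = 0, its flat faces to +-x, its middle 70 mm up, handle on top; it stays when let go
- mat_mid (a point): centre of the top of the fixed grey felt mat, 270 x 190 mm, 3 mm thick, on which the carriers lie at the start
- carrier0_mid (a point): Middle (of length and thickness) of a loose film carrier, black plastic, 140 x 46 x 16 mm, 0.11 kg; None if absent. x points to the end of its handle: the body is 46 mm wide from x = -70 to 22 mm, the handle 22 mm wide from 22 to 70. z points out of the film side (bright strip, three amber frames; the back is plain grey). Starts film side up, handle to the robot's left
- carrier0_handle (a point): middle of that carrier's handle (carrier 0), 45 mm from its middle; same axes
- carrier1_mid (a point): Middle (of length and thickness) of a loose film carrier, black plastic, 140 x 46 x 16 mm, 0.11 kg; None if absent. x points to the end of its handle: the body is 46 mm wide from x = -70 to 22 mm, the handle 22 mm wide from 22 to 70. z points out of the film side (bright strip, three amber frames; the back is plain grey). Starts film side up, handle to the robot's left
- carrier1_handle (a point): middle of that carrier's handle (carrier 1), 45 mm from its middle; same axes
- carrier2_mid (a point): Middle (of length and thickness) of a loose film carrier, black plastic, 140 x 46 x 16 mm, 0.11 kg; None if absent. x points to the end of its handle: the body is 46 mm wide from x = -70 to 22 mm, the handle 22 mm wide from 22 to 70. z points out of the film side (bright strip, three amber frames; the back is plain grey). Starts film side up, handle to the robot's left
- carrier2_handle (a point): middle of that carrier's handle (carrier 2), 45 mm from its middle; same axes
- loupe: bystander, to be left alone: small black loupe, 44 mm across, 34 mm high; origin at its underside
- paste_jar: bystander, to be left alone: white jar, 60 mm across, 70 mm high; origin at its underside
- mug: bystander, to be left alone: white mug, 80 mm across, 90 mm high; origin at its underside
- tape: bystander, to be left alone: paper-coloured roll of tape, 84 mm across, 22 mm high; origin at its underside
- brush: bystander, to be left alone: brush, 190 mm long, wooden handle; origin at its underside
- eraser: bystander, to be left alone: dark rubber eraser, 60 x 25 x 14 mm; origin at its underside
Mind the look-alikes: they are no part of the job. What is shaped like the part that bears cover_grip but pink is not meant.

How it is judged (in metres and radians):
On the way, in this order (a step that is already met when the one before it is completed fails the run):
1. the swing tab is turned aside (value of joint tab above 1.3 rad), for 0.1 s.
2. the cover plate lies flat on the felt rest, let go (horizontal distance between cover_grip and rest_mid below 0.035 m and height (world z) of cover_grip below 0.029 m and angle between cover_grip's own z axis and vertical below 0.08 rad and contact force between cover and the fingers below 0.05 N), for 0.2 s.
3. a film carrier stands upright in the spring clip, let go (((horizontal distance between carrier0_mid and clip_seat below 0.025 m and angle between the x axis of carrier0_mid and the z axis of clip_seat, either way round below 0.15 rad and z of carrier0_mid in the frame of clip_seat between 0.06 and 0.085 m and contact force between carrier0 and the fingers below 0.05 N) or (horizontal distance between carrier1_mid and clip_seat below 0.025 m and angle between the x axis of carrier1_mid and the z axis of clip_seat, either way round below 0.15 rad and z of carrier1_mid in the frame of clip_seat between 0.06 and 0.085 m and contact force between carrier1 and the fingers below 0.05 N) or (horizontal distance between carrier2_mid and clip_seat below 0.025 m and angle between the x axis of carrier2_mid and the z axis of clip_seat, either way round below 0.15 rad and z of carrier2_mid in the frame of clip_seat between 0.06 and 0.085 m and contact force between carrier2 and the fingers below 0.05 N))), for 0.2 s.
At the end, for the whole second after the job is handed in: Tab past 1.3 rad; cover flat on the rest, handle within 35 mm of its centre; every carrier at rest film side down (0.14 rad), flat on the window floor, its middle within 80 mm of the window's centre along x and 0 to 50 mm from it towards the open side; handle out over it (all of step 2 and value of joint tab above 1.3 rad and angle between each of carrier0_mid, carrier1_mid, carrier2_mid's own z axis and vertical above 3 rad and x of carrier0_mid in the frame of window between -0.08 and 0.08 m and y of carrier0_mid in the frame of window between 0 and 0.05 m and z of carrier0_mid in the frame of window between 0.004 and 0.0115 m and y of each of carrier0_handle, carrier1_handle, carrier2_handle in the frame of window above 0.05 m and angle between the x axis of each of carrier0_mid, carrier1_mid, carrier2_mid and the y axis of window, either way round below 0.4 rad and linear speed of each of carrier0, carrier1, carrier2 below 0.02 m/s and x of carrier1_mid in the frame of window between -0.08 and 0.08 m and y of carrier1_mid in the frame of window between 0 and 0.05 m and z of carrier1_mid in the frame of window between 0.004 and 0.0115 m and x of carrier2_mid in the frame of window between -0.08 and 0.08 m and y of carrier2_mid in the frame of window between 0 and 0.05 m and z of carrier2_mid in the frame of window between 0.004 and 0.0115 m); the robot touches nothing.
It fails at once if one of the other things on the desk is knocked more than 30 mm from its place (distance of any of loupe, paste_jar, mug, tape, brush, eraser from where it was at the start of the episode above 0.03 m).
Of carrier0, carrier1, carrier2 only 2 to 3 are there at a start; the rules pass over those that are not, and their reading is None.
At some moment in a run one of cover, carrier0, carrier1, carrier2 may be knocked a few centimetres aside while the robot is not near it.
It also fails if it takes over 210 s, if anything falls off the work surface, if the arm or the gripper's body presses on something with over 40 N, if the wrist force passes 120 N, or if a joint passes its speed limit or range.

## Robot

A 6-joint arm with a two-finger parallel gripper is mounted at the origin on the work surface. World frame = base frame: x ahead of the robot, y to its left, z up, the work surface at z = 0. Lengths are in m, angles in degrees, forces in N, time in s.
With the tool pointing down it reaches from about 0.35 to 0.875 m from the base axis. Payload 4.2 kg.
Tool frame: the origin (TCP) lies at the very end of the fingers, on their centre line; the grasp point (between the pads) lies 19 mm behind it; z points along the fingers, x is the direction in which the jaws open and shut, and the axes are right-handed (so a half turn about z gives the same grasp; the last joint's range is limited). The gripper opens to 87 mm and grips with 3 to 60 N. Pads are 19 mm wide; open, the fingers measure 117 mm over their backs; the gripper's body (75 mm by 190 mm) begins 51 mm behind the grasp point.
Start: joints at [-48.61, 22.042, 0.453, 0, -68.411, -14.817], TCP at [0.28, -0.559, 0.223] pointing down, gripper open.
Joint ranges: [-179.83, 179.83], [-69.29, 118.12], [-61.27, 80.66], [-181.25, 117.63], [-171.15, -9.14], [-177.46, 177.46]. Speed limits (degrees/s): [159.86, 159.86, 180, 180, 180, 180].

## Interface

Orientations are given as a 3x3 rotation matrix whose columns are the frame's x, y, z axes.
In Python, from station import r gives the robot as it stands.
- The arm moves only by the tool move_arm, never from a script. Its argument "series" is a list that holds one entry, the list of rows, each a list of 7 numbers: the shift along the tool's x, y, z in cm, then the turn, a rotation vector about the tool's x, y, z in degrees, then the opening, from -1 (shut) to 1 (fully open). In form: [[[dx, dy, dz, wx, wy, wz, fingers], ...]]. A call has 1 to 12 rows; each row shifts and turns the commanded pose from where the row before left it, along the tool's axes as they then stand; what a row does not reach is not made up. A row lasts 1/8 s, in which the tool goes at most 62.5 mm and 10.7 degrees, less where a joint would pass 70% of its speed; a pose out of reach is approached as far as the arm can. A call is refused whole if a number of a shift passes 6.25 or a number of a turn 10.7, either way. A call with a gripper value outside its range is refused whole. The fingers move at their own pace and stop on an object; the grip force is fixed at half the most. Time passes only in rows, so rows that do not move let the fingers close. It gives the time, the measured TCP pose, the force and the opening at its end, in the units of the state.
- r.sense(): the state, without advancing time (a new reading comes with each control period).
- r.capture(name): name is "side" or "top" or "wrist"; returns a dict with "color" (400x640x3 uint8, blue, green, red), "fx", "fy", "cx", "cy" (pixels), "D" ([k1, k2, p1, p2, k3] as OpenCV has them; the pictures are not rectified), "rvec" (rotation vector, rad) and "tvec" (3), from world to camera coordinates, as OpenCV has them; the wrist camera has in their place "tool_from_camera" (4x4, takes a point from camera to tool coordinates, whose origin is the TCP and whose axes are the tool frame's). Camera axes: x right, y down, z forward; pixel columns grow to the right and rows downward; lengths in m; the calibration is good to about 2 mm. A picture is of the moment at which its call begins: read the wrist's pose just before it. There is no depth.
- r.finish_job(): hands the job in, once; it reports no verdict.
The state is a dict: "time_s": time; "joints": joint angles; "joint_velocities": joint speeds; "effort": joint torques, N m; "tcp_pos": TCP position; "ee_rot": TCP orientation; "wrist_force": force on the tool from outside, world axes, zero at the start; "moment": the same for the moment, N m; "gripper_width": opening from 0.0 (shut) to 1.0 (fully open).
Only numpy, scipy, OpenCV 4.12 (cv2) and the standard library are available. Lean on these libraries where they do the work, as an engineer would, in place of code of your own. Each camera call takes 0.05 s, during which the arm holds its last target.

## Working session

There is one attempt and no reset: what is moved stays moved. The work goes in short steps, Python scripts to look and compute and a tool call to move; the robot and the scene stay as the last step left them, time stands still between calls to the robot, and variables do not carry over. Pictures are saved under pics/ and viewed, and the job is handed in when it is done.

Besides the shell and the picture viewer there is one more tool, called as name([rows], argument=value, ...), one row to a line, values as JSON. move_arm: Moves the arm, as the interface text tells. Its arguments: {"type":"object","properties":{"series":{"type":"array","items":{"type":"array","items":{"type":"array","items":{"type":"number"}}}}},"required":["series"]}

```bash
ls; mkdir -p pics
python3 - <<'E'
from station import r
import cv2
s=r.sense()
for k,v in s.items(): print(k,v)
for n in ["side","top","wrist"]:
    c=r.capture(n); cv2.imwrite(f"pics/{n}0.png",c["color"])
    print(n,{k:v for k,v in c.items() if k!="color"})
E
```

```text
pics
time_s 0.0
joints [-4.86108034e+01  2.20888988e+01  3.79646586e-01 -3.08624314e-02
 -6.84115710e+01 -1.48178409e+01]
joint_velocities [-0.03365555 -0.0357854   0.05604535 -0.12407092  0.01474864  0.03334968]
effort [ 2.27849465e-03 -3.90671146e+01  1.87404603e+01  4.21973214e+00
  1.10181549e-02 -1.63366403e-04]
tcp_pos [ 0.27933147 -0.55842023  0.22147347]
ee_rot [[-4.47133170e-01  8.94466820e-01 -1.01845075e-03]
 [ 8.94464775e-01  4.47134326e-01  1.91318791e-03]
 [ 2.16666739e-03 -5.55185468e-05 -9.99997651e-01]]
wrist_force [ 0.34112589  0.59102482 -0.31891221]
moment [-0.0456335   0.06251999  0.03852013]
gripper_width 1.0027764771532788
side {'fx': 388.49709450328356, 'fy': 388.49709450328356, 'cx': 322.35129811798697, 'cy': 200.7854353402679, 'D': array([0.01343943, 0.        , 0.        , 0.        , 0.        ]), 'rvec': array([ 0.95621209, -2.22787091,  1.30966502]), 'tvec': array([0.29871477, 0.2449169 , 0.75486279])}
top {'fx': 362.989510174843, 'fy': 362.989510174843, 'cx': 324.4583016987182, 'cy': 197.07519151065858, 'D': array([0.01603834, 0.        , 0.        , 0.        , 0.        ]), 'rvec': array([ 2.16078996, -2.20627097,  0.10641688]), 'tvec': array([-0.05465046,  0.48333057,  1.0422941 ])}
wrist {'fx': 323.64922652564496, 'fy': 323.64922652564496, 'cx': 319.3909475505149, 'cy': 203.02091849174872, 'D': array([-0.05976668,  0.        ,  0.        ,  0.        ,  0.        ]), 'tool_from_camera': array([[ 9.99999691e-01, -2.17199519e-04,  7.55881299e-04,
        -1.05135316e-03],
       [ 1.17222368e-05,  9.65118116e-01,  2.61814861e-01,
        -6.99505263e-02],
       [-7.86380797e-04, -2.61814771e-01,  9.65117820e-01,
        -1.62477198e-01],
       [ 0.00000000e+00,  0.00000000e+00,  0.00000000e+00,
         1.00000000e+00]])}
```

View pics/top0.png

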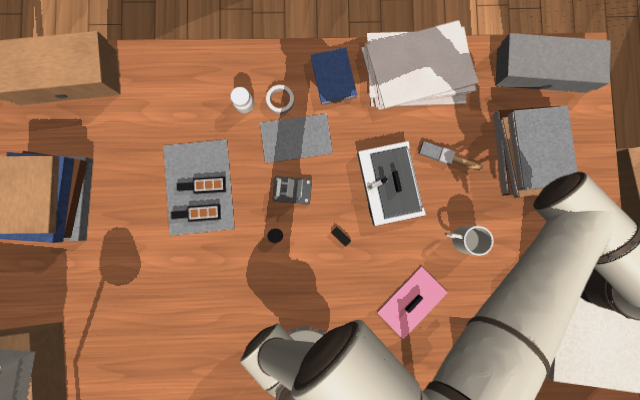

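View pics/side0.png

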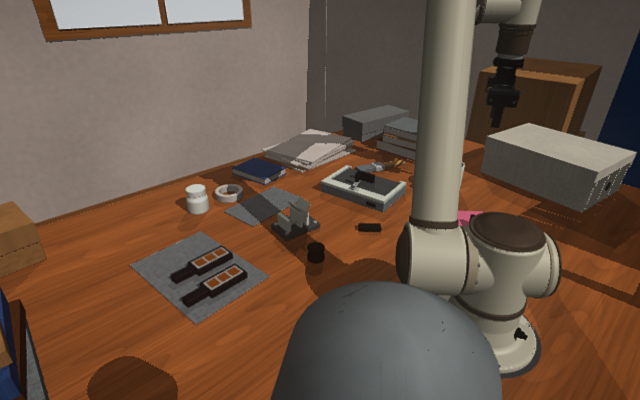

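View pics/wrist0.png

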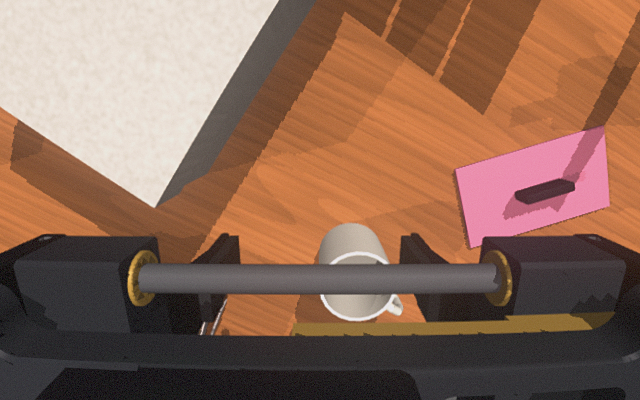

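The top view shows two carriers on the mat at (208,184) and (203,212), the felt rest at (296,138), and the clip at (290,190). The light box with its dark plate is at (390,183), and the pink look-alike is at (412,300). Next I'll zoom in.

```bash
cat > h.py <<'E'
import numpy as np, cv2
from station import r
def cam(n):
    if n=="wrist":
        s=r.sense(); c=r.capture(n)
        T=np.eye(4);T[:3,:3]=s["ee_rot"];T[:3,3]=s["tcp_pos"]
        W=np.linalg.inv(T@c["tool_from_camera"]); c["R"]=W[:3,:3];c["t"]=W[:3,3]
    else:
        c=r.capture(n); c["R"]=cv2.Rodrigues(c["rvec"])[0]; c["t"]=np.array(c["tvec"])
    c["K"]=np.array([[c["fx"],0,c["cx"]],[0,c["fy"],c["cy"]],[0,0,1.]])
    return c
def unp(c,px,z):
    px=np.array(px,float).reshape(-1,1,2)
    u=cv2.undistortPoints(px,c["K"],c["D"]).reshape(-1,2)
    d=np.c_[u,np.ones(len(u))]@c["R"]; o=-c["R"].T@c["t"]
    return o+d*((z-o[2])/d[:,2])[:,None]
def proj(c,P):
    return cv2.projectPoints(np.array(P,float).reshape(-1,1,3),cv2.Rodrigues(c["R"])[0],c["t"],c["K"],c["D"])[0].reshape(-1,2)
def crop(c,x0,y0,x1,y1,k,name):
    im=cv2.resize(c["color"][y0:y1,x0:x1],None,fx=k,fy=k,interpolation=cv2.INTER_CUBIC)
    cv2.imwrite("pics/"+name,im)
def rect(c,xr,yr,z,s,name):
    """metric orthophoto at plane z, s px/m: image right = -y world, up = +x"""
    W=int((yr[1]-yr[0])*s);H=int((xr[1]-xr[0])*s)
    v,u=np.mgrid[0:H,0:W]
    P=np.c_[(xr[1]-v.ravel()/s),(yr[1]-u.ravel()/s),np.full(H*W,z)]
    p=proj(c,P).astype(np.float32)
    im=cv2.remap(c["color"],p[:,0].reshape(H,W),p[:,1].reshape(H,W),cv2.INTER_CUBIC)
    for x in np.arange(np.ceil(xr[0]/.05)*.05,xr[1],.05):
        cv2.putText(im,f"{x:.2f}",(0,int((xr[1]-x)*s)),0,.35,(0,255,255),1); cv2.line(im,(0,int((xr[1]-x)*s)),(6,int((xr[1]-x)*s)),(0,255,255),1)
    for y in np.arange(np.ceil(yr[0]/.05)*.05,yr[1],.05):
        cv2.putText(im,f"{y:.2f}",(int((yr[1]-y)*s),10),0,.35,(0,255,255),1); cv2.line(im,(int((yr[1]-y)*s),0),(int((yr[1]-y)*s),6),(0,255,255),1)
    cv2.imwrite("pics/"+name,im)
E
python3 - <<'E'
from h import *
c=cam("top")
print(unp(c,[[0,0],[640,0],[0,400],[640,400],[390,183],[290,190],[296,138],[200,187]],0.03).round(3))
crop(c,150,90,350,240,4,"t1.png"); crop(c,340,120,500,240,5,"t2.png")
E
```

```text
[[ 1.086  0.884  0.03 ]
 [ 1.06  -1.032  0.03 ]
 [-0.051  0.823  0.03 ]
 [-0.097 -0.921  0.03 ]
 [ 0.519 -0.257  0.03 ]
 [ 0.504  0.035  0.03 ]
 [ 0.657  0.015  0.03 ]
 [ 0.518  0.295  0.03 ]]
```

View pics/t1.png

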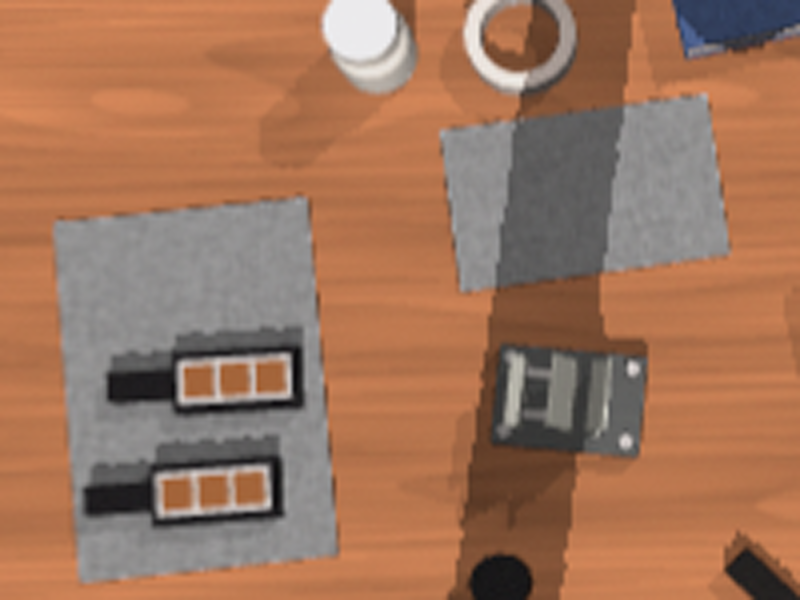

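View pics/t2.png

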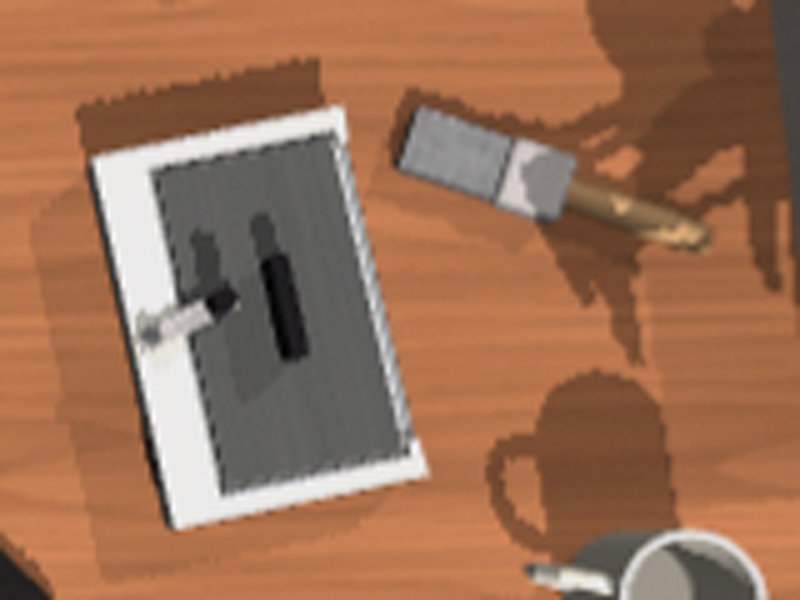

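```bash
cat >> h.py <<'E'
from scipy.optimize import least_squares
def fit(c,pts,px,z,g):
    """planar pose (x,y,yaw) of object-frame pts (x,y,z rel) with base height z"""
    pts=np.array(pts,float);px=np.array(px,float)
    def W(p):
        a=p[2];R=np.array([[np.cos(a),-np.sin(a),0],[np.sin(a),np.cos(a),0],[0,0,1]])
        return pts@R.T+[p[0],p[1],z]
    s=least_squares(lambda p:(proj(c,W(p))-px).ravel(),g)
    return s.x,np.abs(s.fun).max()
E
python3 - <<'E'
from h import *
c=cam("top")
d=lambda l,x0,y0,k:[(a/k+x0,b/k+y0) for a,b in l]
# window
print("win",fit(c,[(-.111,-.09,.008),(-.111,.06,.008),(.111,.06,.008),(.111,-.09,.008)],d([(92,157),(345,107),(428,478),(172,528)],340,120,5),.03,[.52,-.26,np.pi-0.2]))
print("rest",fit(c,[(.0625,.1025,0),(.0625,-.1025,0),(-.0625,-.1025,0),(-.0625,.1025,0)],d([(441,130),(708,94),(730,255),(461,292)],150,90,4),.003,[.65,0,0]))
print("mat",fit(c,[(.135,.095,0),(.135,-.095,0),(-.135,-.095,0),(-.135,.095,0)],d([(54,222),(307,198),(338,555),(82,582)],150,90,4),.003,[.5,.3,0]))
for l in ([(300,407),(297,346),(175,352),(178,412),(108,375),(110,402)],[(283,517),(280,457),(153,462),(156,524),(85,487),(88,514)]):
    o=[(-.07,-.023,.008),(-.07,.023,.008),(.022,.023,.008),(.022,-.023,.008),(.07,.011,.008),(.07,-.011,.008)]
    # x->+y world (left). y -> -x world: lower in image is +y local
    o=[(-.07,.023,.008),(-.07,-.023,.008),(.022,-.023,.008),(.022,.023,.008),(.07,-.011,.008),(.07,.011,.008)]
    print("car",fit(c,o,d(l,150,90,4),.011,[.5,.3,1.57]))
# clip, handle, pin
print("clip base corners",unp(c,d([(500,343),(647,355),(637,458),(490,445)],150,90,4),.015).round(3))
print("grip",unp(c,d([(268,255),(294,357)],340,120,5),.064).round(3))
print("pin top",unp(c,d([(222,297)],340,120,5),.074).round(3), "pivot",unp(c,d([(150,330)],340,120,5),.045).round(3))
E
```

```text
win (array([ 0.51971178, -0.27509758,  3.31886146]), np.float64(0.3861982531745696))
rest (array([0.66385639, 0.0161153 , 0.1175724 ]), np.float64(0.3603129426973055))
mat (array([0.52168717, 0.30703845, 0.08629918]), np.float64(0.5821533392194738))
car (array([0.52383087, 0.29503497, 1.61442962]), np.float64(0.6989358649192354))
car (array([0.44286266, 0.30914783, 1.61848601]), np.float64(0.6799727669195192))
clip base corners [[ 0.549  0.08   0.015]
 [ 0.538 -0.028  0.015]
 [ 0.462 -0.02   0.015]
 [ 0.473  0.088  0.015]]
grip [[ 0.549 -0.261  0.064]
 [ 0.49  -0.274  0.064]]
pin top [[ 0.524 -0.233  0.074]] pivot [[ 0.509 -0.196  0.045]]
```

move_arm([
  [[0,0,0,0,0,-10,1],[0,0,0,0,0,-10,1],[0,0,0,0,0,-10,1],[0,0,0,0,0,-10,1],[0,0,0,0,0,-10,1],[0,0,0,0,0,-10,1],[0,0,0,0,0,-10,1],[0,0,0,0,0,-10,1],[0,0,0,0,0,-10,1],[0,0,0,0,0,0,1]],
])

```text
time_s: 1.5
tcp_pos: [0.2796, -0.5589, 0.2224]
ee_rot: [[-0.895, -0.445, -0.0], [-0.445, 0.895, 0.0], [0.0, 0.0, -1.0]]
wrist_force: [0.3, 0.3, 0.1]
gripper_width: 1.0
```

```bash
cat >> h.py <<'E'
import json,os
def st():
    s=r.sense()
    with open("log.jsonl","a") as f: f.write(json.dumps([list(map(float,s["joints"])),list(map(float,s["tcp_pos"])),np.array(s["ee_rot"]).tolist()])+"\n")
    return s
def to(P,Rt=None):
    s=st(); R=np.array(s["ee_rot"])
    d=R.T@(np.array(P)-s["tcp_pos"])*100
    print("t",round(s["time_s"],2),"tcp",np.round(s["tcp_pos"],4),"j",np.round(s["joints"],1),"f",np.round(s["wrist_force"],1),"w",round(s["gripper_width"],3))
    print("tool delta cm",d.round(2))
    if Rt is not None:
        from scipy.spatial.transform import Rotation as Q
        print("rotvec deg tool",np.degrees(Q.from_matrix(R.T@np.array(Rt)).as_rotvec()).round(2))
E
python3 - <<'E'
from h import *
to([.524,-.233,.2])
E
```

```text
t 1.5 tcp [ 0.2796 -0.5589  0.2224] j [-48.6  22.    0.4  -0.  -68.4  75.1] f [0.3 0.3 0.1] w 1.0
tool delta cm [-36.4   18.28   2.24]
```

move_arm([
  [[-2.3,1.15,0.2,0,0,0,1],[-4.55,2.28,0.2,0,0,0,1],[-4.55,2.28,0.3,0,0,0,1],[-4.55,2.28,0.3,0,0,0,1],[-4.55,2.28,0.3,0,0,0,1],[-4.55,2.28,0.3,0,0,0,1],[-4.55,2.28,0.3,0,0,0,1],[-4.55,2.28,0.3,0,0,0,-0.3],[-2.25,1.15,0,0,0,0,-0.3],[0,0,0,0,0,0,-0.3]],
])

```text
time_s: 2.75
tcp_pos: [0.5244, -0.2314, 0.2004]
ee_rot: [[-0.894, -0.448, -0.0], [-0.448, 0.894, 0.0], [0.0, 0.0, -1.0]]
wrist_force: [-1.1, 0.2, -0.4]
gripper_width: 0.744
```

Run:
```python
from h import *
to([.524,-.233,.1])
c=cam("wrist"); cv2.imwrite("pics/w1.png",c["color"])
print(proj(c,[[.524,-.233,.074],[.5055,-.1964,.045]]).round(0))
c=cam("top"); cv2.imwrite("pics/t3.png",c["color"])
```

```text
t 2.75 tcp [ 0.5244 -0.2314  0.2004] j [ -7.6  18.   -8.9  -0.  -63.1  34.2] f [-1.1  0.2 -0.4] w 0.744
tool delta cm [ 0.11 -0.13 10.04]
[[322. 195.]
 [322. 227.]]
```

View pics/w1.png

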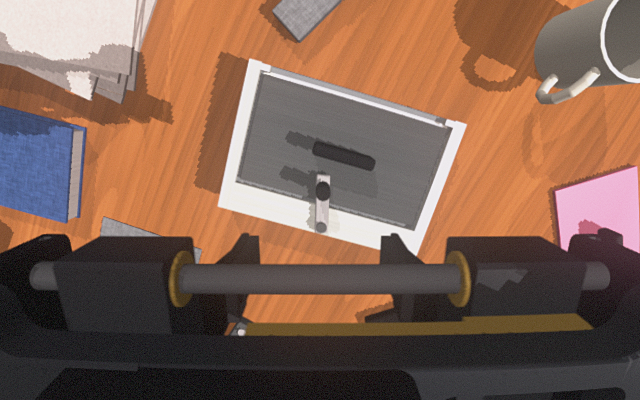

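View pics/t3.png

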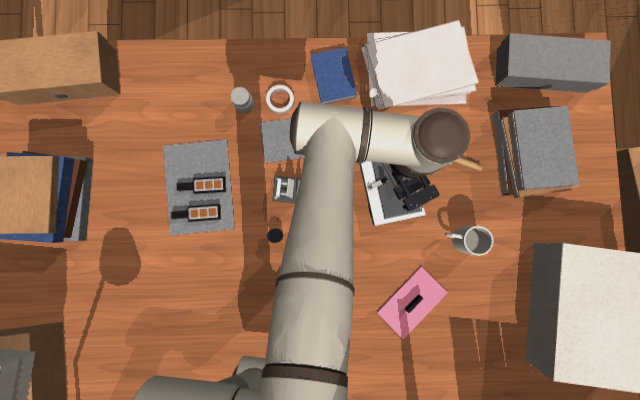

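The wrist view shows the pin top at about (322,186) and the pivot at (320,227), close to predicted. Box corners are at (250,59), (466,123) and (219,207). Refine the window from it.

Run:
```python
from h import *
c=cam("wrist")
print("win",fit(c,[(-.111,-.09,.008),(-.111,.06,.008),(.111,.06,.008)],[(219,207),(250,59),(467,123)],.03,[.52,-.26,np.pi+0.2]))
print("pin",unp(c,[(322,183)],.074), unp(c,[(322,192)],.06))
print("grip",unp(c,[(313,143),(376,160)],.064))
crop(c,200,40,480,250,2.8,"w1c.png")
```

```text
win (array([ 0.51888669, -0.2767774 ,  3.33709937]), np.float64(1.5826782699490423))
pin [[ 0.52810806 -0.2447011   0.074     ]] [[ 0.52276242 -0.23427867  0.06      ]]
grip [[ 0.55115475 -0.27253444  0.064     ]
 [ 0.49208463 -0.28466962  0.064     ]]
```

View pics/w1c.png

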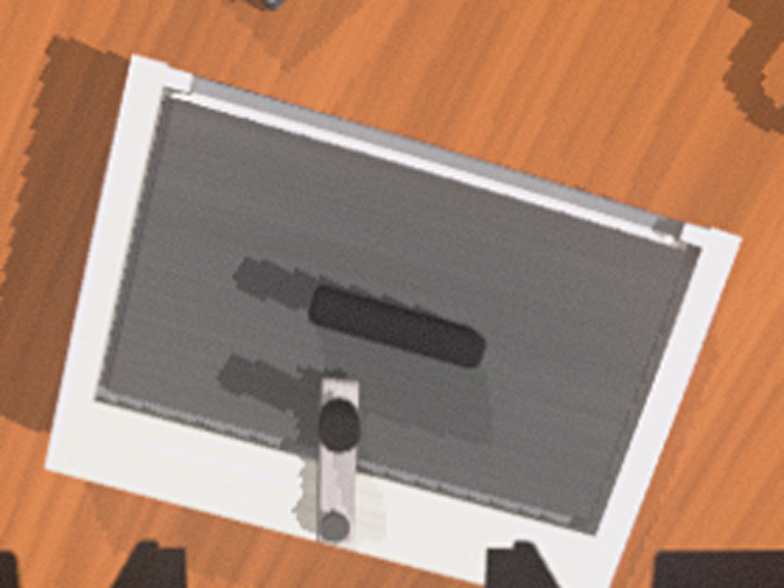

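move_arm([
  [[0.2,-0.3,3,0,0,0,-0.3],[0,0,4,0,0,0,-0.3],[0,0,4,0,0,0,-0.3],[0,0,2.5,0,0,0,-0.3],[0,0,0,0,0,0,-0.3],[0,0,0,0,0,0,-0.3]],
])

```text
time_s: 3.65
tcp_pos: [0.5237, -0.2373, 0.0668]
ee_rot: [[-0.895, -0.447, 0.002], [-0.447, 0.895, -0.001], [-0.002, -0.002, -1.0]]
wrist_force: [0.4, -1.0, 0.6]
gripper_width: 0.348
```

Run:
```python
from h import *
to([.524,-.235,.053])
c=cam("wrist"); crop(c,160,100,480,340,2.4,"w2.png")
print(proj(c,[[.524,-.233,.074],[.5055,-.1964,.045]]).round(0))
```

```text
t 3.65 tcp [ 0.5237 -0.2373  0.0668] j [ -8.2  26.2 -18.1   0.  -45.6  34.7] f [ 0.4 -1.   0.6] w 0.348
tool delta cm [-0.13  0.19  1.38]
[[318. 265.]
 [319. 303.]]
```

View pics/w2.png

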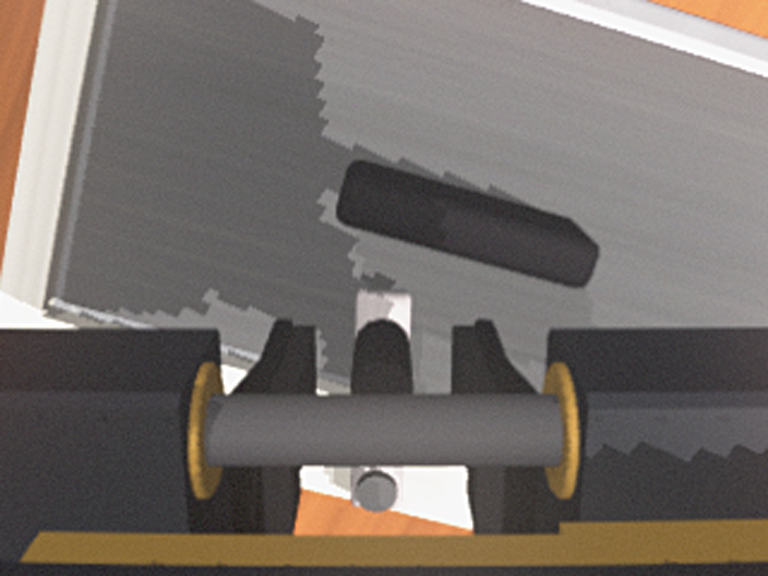

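move_arm([
  [[0,0.2,1.3,0,0,0,-0.3],[0,0,0,0,0,0,-0.3],[-0.66,0.05,0,0,0,-9,-0.3],[-0.66,0.05,0,0,0,-9,-0.3],[-0.66,0.05,0,0,0,-9,-0.3],[-0.66,0.05,0,0,0,-9,-0.3],[-0.66,0.05,0,0,0,-9,-0.3],[-0.66,0.05,0,0,0,-9,-0.3],[-0.66,0.05,0,0,0,-9,-0.3],[-0.66,0.05,0,0,0,-9,-0.3],[-0.66,0.05,0,0,0,-9,-0.3],[0,0,0,0,0,0,-0.3]],
])

```text
time_s: 5.2
tcp_pos: [0.5438, -0.1839, 0.0528]
ee_rot: [[0.301, -0.954, 0.0], [-0.954, -0.301, -0.0], [0.0, -0.0, -1.0]]
wrist_force: [0.4, -0.6, -0.3]
gripper_width: 0.348
```

Run:
```python
from h import *
to([.524,-.235,.053])
c=cam("wrist"); cv2.imwrite("pics/w3.png",c["color"])
```

```text
t 5.2 tcp [ 0.5438 -0.1839  0.0528] j [ -2.5  27.2 -18.8   0.  -43.9 110. ] f [ 0.4 -0.6 -0.3] w 0.348
tool delta cm [ 4.28  3.43 -0.02]
```

View pics/w3.png

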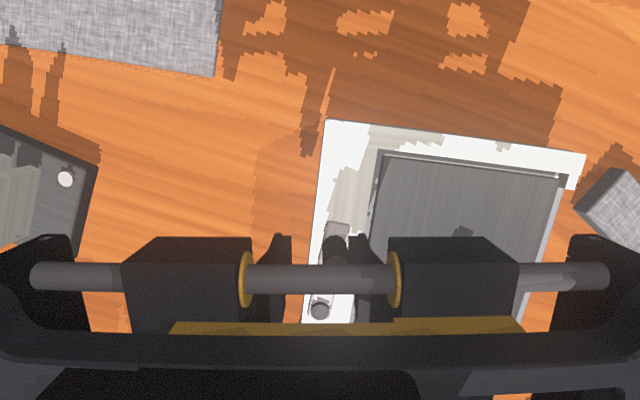

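move_arm([
  [[0,0,-4,0,0,0,-0.3],[0,0,-5,0,0,0,-0.3],[0,0,-5,0,0,7,1],[2.5,3.0,0,0,0,0,1],[5.0,0,0,0,0,0,1],[0,0,0,0,0,0,1],[0,0,0,0,0,0,1]],
])

```text
time_s: 6.12
tcp_pos: [0.5274, -0.2634, 0.1921]
ee_rot: [[0.181, -0.983, -0.001], [-0.983, -0.181, 0.001], [-0.001, 0.001, -1.0]]
wrist_force: [0.4, 0.3, -0.5]
gripper_width: 0.835
```

Run:
```python
from h import *
to([.519,-.274,.15])
c=cam("wrist"); cv2.imwrite("pics/w4.png",c["color"])
```

```text
t 6.12 tcp [ 0.5274 -0.2634  0.1921] j [-10.8  20.   -7.3  -0.  -62.8 111.3] f [ 0.4  0.3 -0.5] w 0.835
tool delta cm [0.89 1.01 4.21]
```

View pics/w4.png

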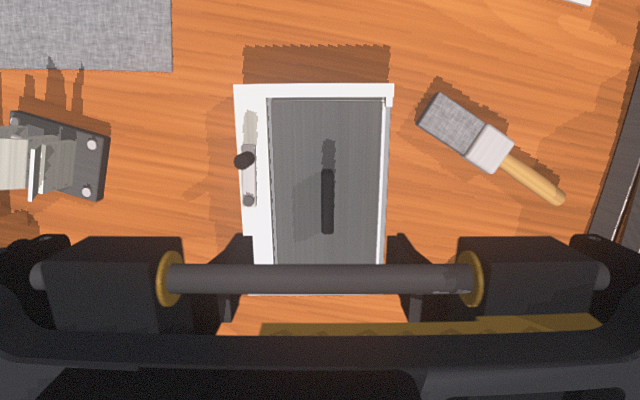

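The tab now points up the rim, about 1.57 rad. The handle spans (327,169) to (327,234), and it stands vertical in the image, so it is aligned with the jaws.

Run:
```python
from h import *
c=cam("wrist"); a=unp(c,[(327.5,171),(327.5,234)],.064); print(a.round(4), a.mean(0).round(4), np.linalg.norm(a[0]-a[1]))
m=a.mean(0)
print("tab",unp(c,[(244,160),(249,201)],.06),unp(c,[(249,201)],.045))
to([m[0],m[1],.042])
```

```text
[[ 0.5528 -0.2661  0.064 ]
 [ 0.4931 -0.2775  0.064 ]] [ 0.523  -0.2718  0.064 ] 0.06077530079354742
tab [[ 0.54830866 -0.18927953  0.06      ]
 [ 0.51061318 -0.19877116  0.06      ]] [[ 0.50608103 -0.19614645  0.045     ]]
t 6.22 tcp [ 0.5277 -0.2627  0.1924] j [-10.7  19.9  -7.3  -0.  -62.8 111.3] f [-0.5 -0.2 -0.4] w 0.921
tool delta cm [ 0.81  0.62 15.04]
```

move_arm([
  [[0.8,0.6,3,0,0,0,0.2],[0,0,4,0,0,0,0],[0,0,4,0,0,0,0],[0,0,3,0,0,0,0],[0,0,1,0,0,0,0],[0,0,0,0,0,0,0],[0,0,0,0,0,0,-1],[0,0,0,0,0,0,-1],[0,0,0,0,0,0,-1],[0,0,0,0,0,0,-1],[0,0,0,0,0,0,-1]],
])

```text
time_s: 7.6
tcp_pos: [0.5235, -0.2723, 0.0429]
ee_rot: [[0.184, -0.983, 0.0], [-0.983, -0.184, 0.0], [0.0, -0.0, -1.0]]
wrist_force: [-0.7, 2.0, 3.3]
gripper_width: 0.134
```

move_arm([
  [[0,0,-1,0,0,0,-1],[0,0,-2,0,0,0,-1],[0,0,-3,0,0,0,-1],[0,0,-4,0,0,0,-1],[0,0,-4,0,0,0,-1],[0,0,0,0,0,0,-1]],
])

```text
time_s: 8.35
tcp_pos: [0.5254, -0.2731, 0.1863]
ee_rot: [[0.184, -0.983, 0.008], [-0.983, -0.184, -0.002], [0.004, -0.007, -1.0]]
wrist_force: [0.6, 0.3, -3.9]
gripper_width: 0.136
```

Run:
```python
from h import *
to([.664,.016,.18])
c=cam("wrist"); cv2.imwrite("pics/w5.png",c["color"])
```

```text
t 8.35 tcp [ 0.5254 -0.2731  0.1863] j [-11.8  20.2  -7.8   0.  -61.5 112.3] f [ 0.6  0.3 -3.9] w 0.136
tool delta cm [-25.87 -18.93   0.67]
```

View pics/w5.png

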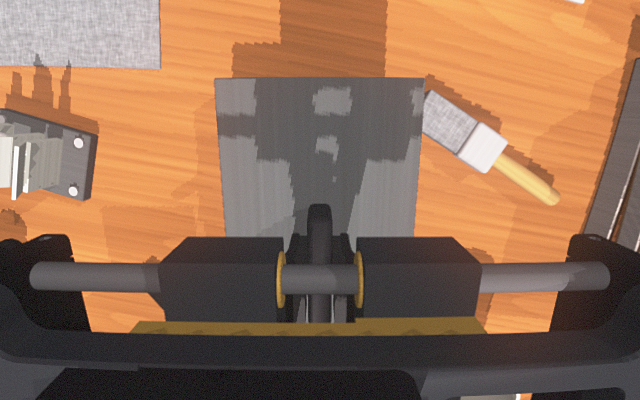

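move_arm([
  [[-2.6,-1.9,0,0,0,0,-1],[-4.5,-3.3,0,0,0,0,-1],[-5,-3.6,0,0,0,0,-1],[-5,-3.6,0,0,0,0,-1],[-4.8,-3.5,0,0,0,0,-1],[-3,-2.3,0,0,0,0,-1],[-1,-0.7,0,0,0,0,-1],[0,0,0,0,0,6,-1],[0,0,0,0,0,9,-1],[0,0,0,0,0,10,-1],[0,0,0,0,0,10,-1],[0,0,0,0,0,10,-1]],
])

```text
time_s: 9.9
tcp_pos: [0.6602, 0.0158, 0.1804]
ee_rot: [[-0.571, -0.821, -0.004], [-0.821, 0.571, -0.001], [0.003, 0.003, -1.0]]
wrist_force: [-0.4, -0.1, -2.9]
gripper_width: 0.134
```

move_arm([
  [[0,0,0,0,0,10,-1],[0,0,0,0,0,10,-1],[0,0,0,0,0,10,-1],[0,0,0,0,0,9,-1],[0,0,0,0,0,7,-1],[0,0,0,0,0,2.9,-1],[0,0,0,0,0,0,-1],[0,0,0,0,0,0,-1]],
])

```text
time_s: 10.9
tcp_pos: [0.6611, 0.0164, 0.1816]
ee_rot: [[-0.993, -0.116, -0.002], [-0.116, 0.993, -0.0], [0.002, -0.0, -1.0]]
wrist_force: [-0.7, -0.6, -2.7]
gripper_width: 0.133
```

Run:
```python
from h import *
to([.664,.016,.018])
c=cam("wrist"); cv2.imwrite("pics/w6.png",c["color"])
c=cam("top"); cv2.imwrite("pics/t6.png",c["color"])
```

```text
t 10.9 tcp [0.6611 0.0164 0.1816] j [ 15.4  27.2   2.7  -0.  -65.6  -8.7] f [-0.7 -0.6 -2.7] w 0.133
tool delta cm [-0.32 -0.07 16.36]
```

View pics/w6.png

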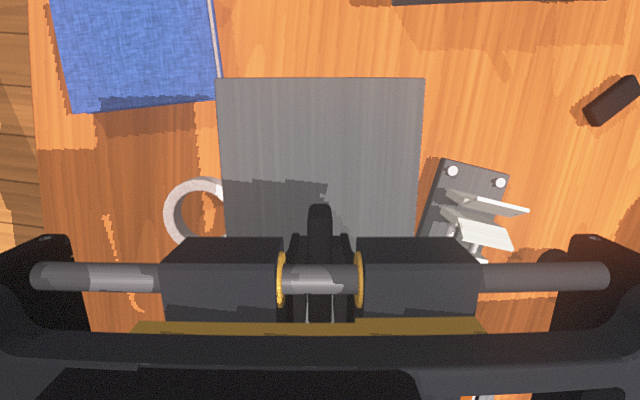

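View pics/t6.png

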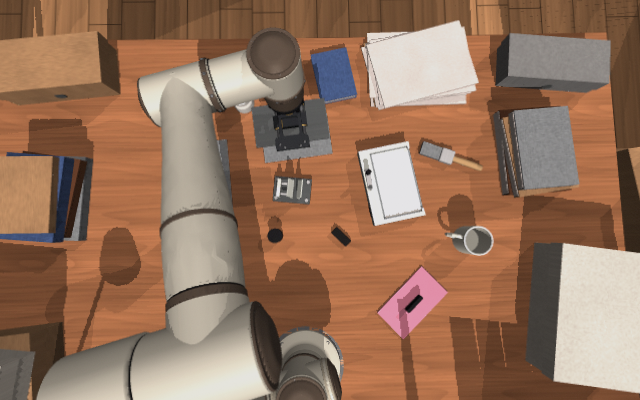

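move_arm([
  [[-0.3,0,2,0,0,0,-1],[0,0,4,0,0,0,-1],[0,0,4,0,0,0,-1],[0,0,3,0,0,0,-1],[0,0,2,0,0,0,-1],[0,0,1,0,0,0,-1],[0,0,0.3,0,0,0,-1],[0,0,0,0,0,0,-1],[0,0,0,0,0,0,-1]],
])

```text
time_s: 12.12
tcp_pos: [0.6654, 0.0174, 0.0207]
ee_rot: [[-0.993, -0.116, 0.002], [-0.116, 0.993, 0.0], [-0.002, 0.0, -1.0]]
wrist_force: [-0.0, 0.4, -2.4]
gripper_width: 0.14
```

Run:
```python
from h import *
to([.664,.016,.0165])
```

```text
t 12.12 tcp [0.6654 0.0174 0.0207] j [ 15.4  36.6  -6.3   0.  -47.   -8.7] f [-0.   0.4 -2.4] w 0.14
tool delta cm [ 0.16 -0.12  0.42]
```

move_arm([
  [[0,0,0.2,0,0,0,-1],[0,0,0.15,0,0,0,-1],[0,0,0,0,0,0,-1],[0,0,0,0,0,0,-1]],
])

```text
time_s: 12.62
tcp_pos: [0.6647, 0.0172, 0.0161]
ee_rot: [[-0.993, -0.116, 0.0], [-0.116, 0.993, -0.0], [-0.0, -0.0, -1.0]]
wrist_force: [1.0, 0.0, -2.9]
gripper_width: 0.134
```

move_arm([
  [[0,0,0.1,0,0,0,-1],[0,0,0,0,0,0,-1],[0,0,0,0,0,0,0],[0,0,0,0,0,0,0],[0,0,0,0,0,0,0.2],[0,0,-1,0,0,0,0.2],[0,0,-3,0,0,0,0.2],[0,0,-5,0,0,0,1],[0,0,-6,0,0,0,1],[0,0,-3,0,0,0,1],[0,0,0,0,0,0,1]],
])

```text
time_s: 14.0
tcp_pos: [0.6665, 0.0175, 0.1996]
ee_rot: [[-0.993, -0.116, 0.008], [-0.116, 0.993, 0.002], [-0.008, 0.001, -1.0]]
wrist_force: [0.4, -0.1, 0.1]
gripper_width: 0.946
```

Run:
```python
from h import *
to([.51,.3,.25])
c=cam("wrist"); cv2.imwrite("pics/w7.png",c["color"])
```

```text
t 14.0 tcp [0.6665 0.0175 0.1996] j [ 15.4  26.7   4.5   0.  -67.3  -8.7] f [ 0.4 -0.1  0.1] w 0.946
tool delta cm [12.21 29.89 -5.12]
```

View pics/w7.png

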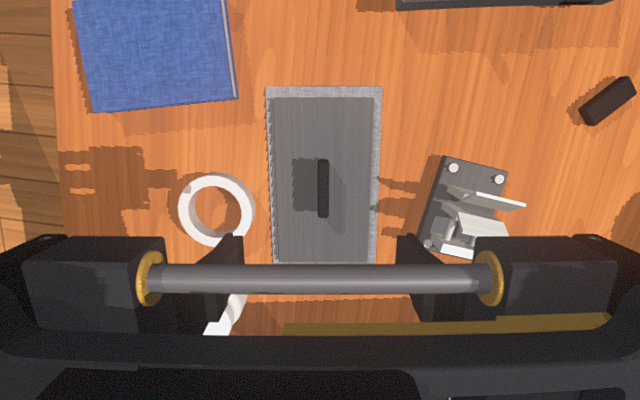

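move_arm([
  [[3,0.6,-2,0,0,0,1],[5,1,-2,0,0,0,1],[5,1,-1,0,0,0,1],[3,0.5,0,0,0,0,1],[0,0,0,0,0,0,1],[0,0,0,0,0,0,1]],
])

```text
time_s: 14.8
tcp_pos: [0.5023, 0.0294, 0.2443]
ee_rot: [[-0.993, -0.116, -0.001], [-0.116, 0.993, -0.0], [0.001, -0.0, -1.0]]
wrist_force: [0.5, -0.4, 0.2]
gripper_width: 1.001
```

Run:
```python
from h import *
to([.51,.3,.25])
c=cam("wrist"); cv2.imwrite("pics/w8.png",c["color"]); crop(c,200,90,440,260,3.2,"w8c.png")
```

```text
t 14.8 tcp [0.5023 0.0294 0.2443] j [ 21.9   9.2 -14.2   0.  -66.7 -15.2] f [ 0.5 -0.4  0.2] w 1.001
tool delta cm [-3.91 26.78 -0.58]
```

View pics/w8.png

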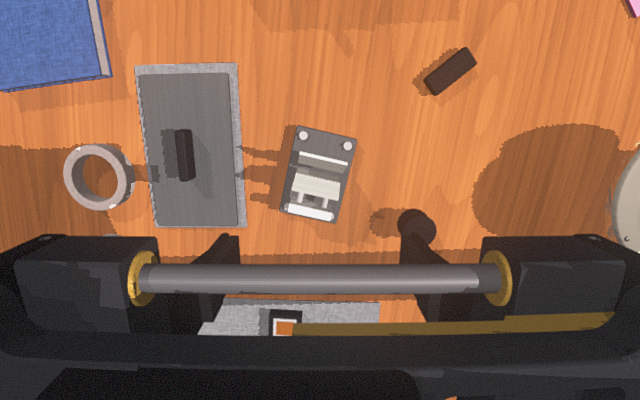

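View pics/w8c.png

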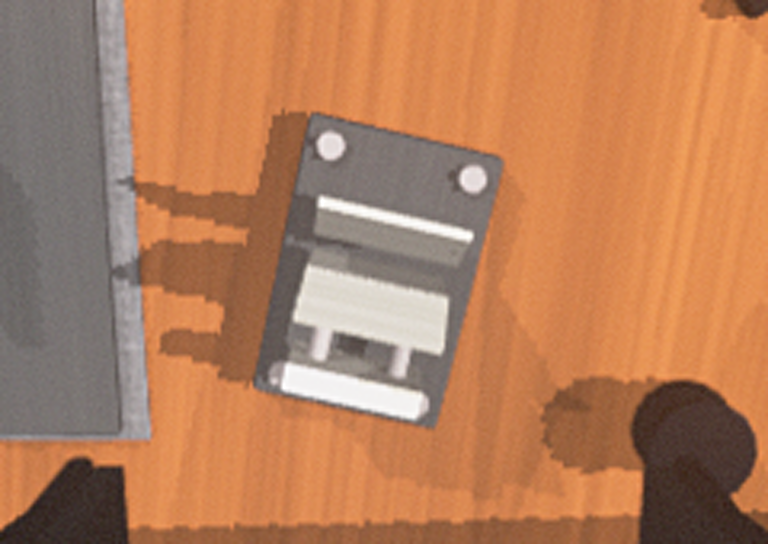

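Run:
```python
from h import *
c=cam("wrist")
d=lambda l:[(a/3.2+200,b/3.2+90) for a,b in l]
b=unp(c,d([(312,112),(502,158),(434,428),(253,385)]),.015); print("base",b.round(4),b.mean(0).round(4))
l=unp(c,d([(318,199),(473,236)]),.078);print("fixed lip",l.round(4))
s=unp(c,d([(290,325),(443,353)]),.078);print("sprung lip",s.round(4))
print("back plate",unp(c,d([(285,378),(425,404)]),.06).round(4))
def ang(p,q): v=q-p; return np.degrees(np.arctan2(v[1],v[0]))
print(ang(b[0],b[1]),ang(b[3],b[2]),ang(b[0],b[3]),ang(b[1],b[2]),ang(l[0],l[1]),ang(s[0],s[1]), np.linalg.norm(l[0]-l[1]))
# in clip frame dir x = angle?
a=np.radians(np.mean([ang(b[0],b[3]),ang(b[1],b[2])])); ex=np.array([np.cos(a),np.sin(a)]); ey=np.array([-ex[1],ex[0]])
for n,P in(("b",b),("l",l),("s",s)): print(n,(P[:,:2]@ex).round(4),(P[:,:2]@ey).round(4))
print(np.degrees(a))
print("cover",unp(c,[(185,155)],.034))
print("loupe",unp(c,[(425,228)],.034),"eraser",unp(c,[(450,70)],.014))
```

```text
base [[ 0.5368 -0.028   0.015 ]
 [ 0.4647 -0.0196  0.015 ]
 [ 0.4762  0.0887  0.015 ]
 [ 0.5495  0.0792  0.015 ]] [0.5068 0.0301 0.015 ]
fixed lip [[ 0.5284 -0.0037  0.078 ]
 [ 0.4781  0.0023  0.078 ]]
sprung lip [[0.5333 0.038  0.078 ]
 [0.4826 0.0416 0.078 ]]
back plate [[0.5344 0.0615 0.06  ]
 [0.4847 0.0653 0.06  ]]
173.31734224412622 172.62904594839569 83.23626713032328 83.90663140873924 173.2404498378414 175.95886485584103 0.0506189490971554
b [0.0323 0.0326 0.1414 0.1402] [-0.5365 -0.464  -0.4633 -0.5372]
l [0.0555 0.0558] [-0.5255 -0.4748]
s [0.0975 0.0954] [-0.5257 -0.4749]
83.57144926953126
cover [[0.66215732 0.01942952 0.034     ]]
loupe [[0.36814277 0.07528738 0.034     ]] eraser [[ 0.36882339 -0.11118884  0.014     ]]
```

move_arm([
  [[0,0,-2,-10,0,0,1],[0,0,-2,-10,0,0,1],[0,0,0,-10,0,0,1],[0,0,0,0,0,0,1],[0,0,0,0,0,0,1]],
])

```text
time_s: 15.52
tcp_pos: [0.5029, 0.0256, 0.2839]
ee_rot: [[-0.993, -0.099, -0.059], [-0.116, 0.861, 0.495], [0.002, 0.498, -0.867]]
wrist_force: [-0.1, 0.5, -0.1]
gripper_width: 0.996
```

Run:
```python
from h import *
to([.51,.3,.25]); print(np.round(r.sense()["ee_rot"],3))
```

```text
t 15.53 tcp [0.5029 0.0256 0.2839] j [  1.4  12.3   0.8 -30.  -82.7  10.3] f [-0.1  0.5 -0.1] w 0.996
tool delta cm [-3.89 21.87 16.48]
[[-0.993 -0.099 -0.059]
 [-0.116  0.861  0.495]
 [ 0.002  0.498 -0.867]]
```

move_arm([
  [[0,0,0,0,10,0,1],[0,0,0,0,10,0,1],[0,0,0,0,10,0,1],[0,0,0,0,0,0,1],[0,0,0,0,0,0,1]],
])

```text
time_s: 16.15
tcp_pos: [0.5024, 0.0269, 0.2848]
ee_rot: [[-0.831, -0.103, -0.547], [-0.35, 0.861, 0.37], [0.433, 0.499, -0.751]]
wrist_force: [-1.1, -0.5, 0.6]
gripper_width: 1.0
```

```bash
python3 - <<'E'
from h import *
to([.51,.3,.25]); print(np.round(r.sense()["ee_rot"],3))
E
cat > kin.py <<'E'
import numpy as np, json
from scipy.optimize import least_squares
from scipy.spatial.transform import Rotation as Q
def R(ax,d): return Q.from_euler(ax,d,degrees=True).as_matrix()
def fk(j,p):
    d1,a1,y1,L2,a2,L3,e3,y3,y5,a5,z5,Lt,s4=p[:13]
    Rm=R('z',j[0]); P=Rm@[a1,y1,d1]
    Rm=Rm@R('y',j[1]); P=P+Rm@[a2,0,L2]
    Rm=Rm@R('y',-j[2]); P=P+Rm@[L3,y3,e3]
    Rm=Rm@R('x',s4*j[3]); P=P+Rm@[0,y5,0]
    Rm=Rm@R('y',-j[4]); P=P+Rm@[a5,0,z5]
    Rm=Rm@R('x',-j[5]); P=P+Rm@[Lt,0,0]
    return P, Rm@np.array([[0,0,1],[0,1,0],[-1,0,0]])
def load(): return [(np.array(a),np.array(b),np.array(c)) for a,b,c in map(json.loads,open("log.jsonl"))]
E
python3 - <<'E'
from kin import *
D=load(); print(len(D))
for s4 in (1,-1):
    g=np.array([.3,0,0,.4,0,.4,0,0,-.16,0,0,.2])
    reg=np.array([1,1,1,1,1,1,1,1,1,1,1,1])*1e-4
    def f(q):
        p=np.r_[q,s4]; o=[]
        for j,t,Rm in D:
            P,Rr=fk(j,p); o+=list(P-t)
            o+=list(.05*(Rr-Rm).ravel())
        return np.r_[o,reg*(q-g)*[0,1,1,0,1,0,1,1,0,1,1,0]]
    s=least_squares(f,g,x_scale=.1); n=len(D)
    res=s.fun[:12*n].reshape(n,12)
    print(s4,s.x.round(4),"pos err",np.abs(res[:,:3]).max(1).round(4),"rot",(np.abs(res[:,3:]).max(1)/.05).round(3))
E
```

```text
t 16.15 tcp [0.5024 0.0269 0.2848] j [   4.9   27.3   16.7  -26.5 -111.5    7.5] f [-1.1 -0.5  0.6] w 1.0
tool delta cm [-11.69  21.69  12.3 ]
[[-0.831 -0.103 -0.547]
 [-0.35   0.861  0.37 ]
 [ 0.433  0.499 -0.751]]
13
1 [-0.3048 -0.0165  0.005   0.2767 -0.0078  0.3316  0.261  -0.0634 -0.0886
 -0.009   0.0721 -0.1417] pos err [0.0439 0.013  0.0393 0.0425 0.0144 0.0145 0.015  0.0575 0.0176 0.0707
 0.0205 0.0695 0.1263] rot [0.    0.    0.001 0.    0.001 0.    0.001 0.    0.    0.001 0.    0.992
 0.869]
-1 [ 0.1606 -0.     -0.      0.5649  0.      0.4218 -0.     -0.     -0.1598
  0.      0.      0.3065] pos err [0. 0. 0. 0. 0. 0. 0. 0. 0. 0. 0. 0. 0.] rot [0. 0. 0. 0. 0. 0. 0. 0. 0. 0. 0. 0. 0.]
```

```bash
cat >> kin.py <<'E'
PAR=np.array([.1606,0,0,.5649,0,.4218,0,0,-.1598,0,0,.3065,-1])
LO=np.array([-179.83,-69.29,-61.27,-181.25,-171.15,-177.46]);HI=np.array([179.83,118.12,80.66,117.63,-9.14,177.46])
def ik(P,Rt,seed=None,n=40):
    rng=np.random.default_rng(0); out=[]
    def f(j):
        p,Rm=fk(j,PAR); return np.r_[(p-P)*10,Q.from_matrix(Rm.T@Rt).as_rotvec()]
    seeds=[seed] if seed is not None else []
    seeds+= [LO+(HI-LO)*rng.random(6) for _ in range(n)]
    for s in seeds:
        s_=least_squares(f,np.clip(s,LO+.1,HI-.1),bounds=(LO,HI),x_scale=50)
        if np.abs(s_.fun).max()<1e-3 and not any(np.abs(s_.x-o).max()<1 for o in out): out.append(s_.x)
    return out
def rot(z,x):
    z=np.array(z,float);z/=np.linalg.norm(z);x=np.array(x,float);x-=z*(x@z);x/=np.linalg.norm(x)
    return np.c_[x,np.cross(z,x),z]
E
cat > t.py <<'E'
from kin import *
def u(deg): a=np.radians(deg); return np.array([np.cos(a),np.sin(a),0])
cx=u(83.6); cy=np.array([-cx[1],cx[0],0]); up=np.array([0,0,1.])
seat=np.array([.5056,.0215,.015]); 
hp=seat+[0,0,.115]
for name,sg in(("first",1),("second",-1)):
  for tilt in (0,20,35):
    t=np.radians(tilt); z=sg*cx*np.cos(t)-up*np.sin(t)
    for s in (1,-1):
        P=hp+z*.019
        for j in ik(P,rot(z,s*cy)): print(name,tilt,"camera","up" if rot(z,s*cy)[2,1]<0 else "down",j.round(0))
for car in((.5238,.2950,92.5),(.4429,.3091,92.7)):
    X=u(car[2]);Y=u(car[2]+90); h=np.array([car[0],car[1],.006])+.045*X
    for s in(1,-1):
        for j in ik(h,rot(-up,s*Y)): print("pick",s,j.round(0))
wy=u(280.2);wx=u(190.2)
for px in(-.04,.04):
  for tilt in(0,20):
    t=np.radians(tilt); z=-up*np.cos(t)-wy*np.sin(t)
    h=np.array([.519,-.276,.038])+px*wx+wy*(.025+.045)+z*.019
    for s in(1,-1):
        for j in ik(h,rot(z,s*wx)): print("place",px,tilt,s,j.round(0))
E
python3 t.py
```

```text
first 0 camera down [ -25.   45.   -7.  -75. -101.   53.]
first 0 camera up [ -25.   45.   -7.  -75. -101. -127.]
first 20 camera down [-20.  35.  -8. -66. -86.  45.]
first 20 camera up [ -20.   35.   -8.  -66.  -86. -135.]
first 35 camera down [-14.  28. -10. -57. -75.  36.]
first 35 camera up [ -14.   28.  -10.  -57.  -75. -144.]
second 0 camera up [ 41.  49. -31.  43. -97. -83.]
second 0 camera down [ 41.  49. -31.  43. -97.  97.]
second 20 camera up [ 40.  40. -31.  41. -84. -77.]
second 20 camera down [ 40.  40. -31.  41. -84. 103.]
second 35 camera up [ 38.  33. -32.  37. -74. -71.]
second 35 camera down [ 38.  33. -32.  37. -74. 109.]
pick 1 [ 48.  34. -14.  -0. -42. -45.]
pick -1 [ 48.  34. -14.   0. -42. 135.]
pick 1 [ 55.  30. -22.  -0. -37. -52.]
pick -1 [ 55.  30. -22.   0. -37. 128.]
place -0.04 0 1 [-17.  37.  -7.   0. -47.  27.]
place -0.04 0 -1 [ -17.   37.   -7.    0.  -47. -153.]
place -0.04 20 1 [-24.  43.  11. -17. -70.  42.]
place -0.04 20 -1 [ -24.   43.   11.  -17.  -70. -138.]
place 0.04 0 1 [-20.  32. -16.  -0. -42.  30.]
place 0.04 0 -1 [ -20.   32.  -16.   -0.  -42. -150.]
place 0.04 20 1 [-28.  39.   2. -17. -66.  47.]
place 0.04 20 -1 [ -28.   39.    2.  -17.  -66. -133.]
```

move_arm([
  [[0,0,0,0,-10,0,1],[0,0,0,0,-10,0,1],[0,0,0,0,-10,0,1],[0,0,0,10,0,0,1],[0,0,0,10,0,0,1],[0,0,0,10,0,0,1],[0,0,0,0,0,4,0.5],[0,3,0,0,0,0,0.5],[0,5,0,0,0,0,0.5],[0,6,0,0,0,0,0.5],[0,6,0,0,0,0,0.5],[0,6,0,0,0,0,0.5]],
])

```text
time_s: 17.65
tcp_pos: [0.4896, 0.287, 0.2875]
ee_rot: [[-0.999, -0.047, 0.004], [-0.047, 0.999, 0.003], [-0.005, 0.003, -1.0]]
wrist_force: [1.0, 0.1, -0.5]
gripper_width: 0.746
```

move_arm([
  [[0,3,1,0,0,0,-0.1],[0,0,2,0,0,0,-0.1],[0,0,2,0,0,0,-0.1],[0,0,0,0,0,0,-0.1],[0,0,0,0,0,0,-0.1]],
])

```text
time_s: 18.27
tcp_pos: [0.4894, 0.3157, 0.237]
ee_rot: [[-0.999, -0.047, 0.003], [-0.047, 0.999, 0.002], [-0.003, 0.002, -1.0]]
wrist_force: [0.1, -0.3, -0.2]
gripper_width: 0.455
```

Run:
```python
from h import *
to([.5218,.340,.25])
c=cam("wrist"); cv2.imwrite("pics/w9.png",c["color"])
```

```text
t 18.27 tcp [0.4894 0.3157 0.237 ] j [ 48.8  17.2  -4.6   0.  -67.9 -46.1] f [ 0.1 -0.3 -0.2] w 0.455
tool delta cm [-3.36  2.28 -1.29]
```

View pics/w9.png

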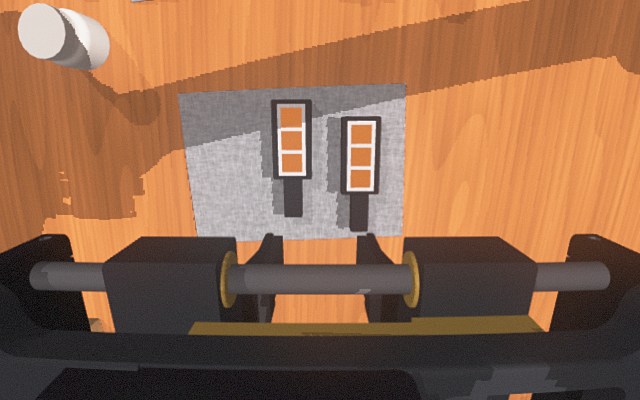

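Both carriers are in view. A's body is (272,101) to (311,178) with its handle end at (293,217). B's body is (341,118) to (380,193) with its handle end at (359,231). There is no third carrier.

```bash
cat >> h.py <<'E'
CAR=[(-.07,.023,.008),(-.07,-.023,.008),(.022,-.023,.008),(.022,.023,.008),(.07,-.011,.008),(.07,.011,.008)]
E
python3 - <<'E'
from h import *
c=cam("wrist")
for n,px in(("A",[(311,100),(272,101),(273,179),(311,178),(284,217),(302,216)]),("B",[(380,117),(341,118),(342,193),(379,193),(350,231),(368,231)])):
    x,e=fit(c,CAR,px,.011,[.5,.3,1.6]); h=x[:2]+.045*np.array([np.cos(x[2]),np.sin(x[2])])
    print(n,x.round(4),np.degrees(x[2]).round(1),e.round(2),"handle",h.round(4))
E
```

```text
A [0.525  0.2981 1.6121] 92.4 1.98 handle [0.5231 0.3431]
B [0.4434 0.3128 1.6381] 93.9 1.74 handle [0.4404 0.3577]
```

move_arm([
  [[-3.3,2.5,0,10,0,0,-0.1],[0,0,0,10,0,0,-0.1],[0,0,0,0,0,0,-0.1],[0,0,0,0,0,0,-0.1]],
])

```text
time_s: 18.88
tcp_pos: [0.5209, 0.3422, 0.2353]
ee_rot: [[-0.999, -0.044, 0.016], [-0.047, 0.939, -0.34], [-0.001, -0.34, -0.94]]
wrist_force: [1.2, -0.8, 0.4]
gripper_width: 0.455
```

Run:
```python
from h import *
to([.5225,.341,.04])
to([.5225,.341,.009])
```

```text
t 18.88 tcp [0.5209 0.3422 0.2353] j [ 54.1  27.8   4.3  12.4 -82.5 -54.8] f [ 1.2 -0.8  0.4] w 0.455
tool delta cm [-0.14  6.52 18.41]
t 18.88 tcp [0.5209 0.3422 0.2353] j [ 54.1  27.8   4.3  12.4 -82.5 -54.8] f [ 1.2 -0.8  0.4] w 0.455
tool delta cm [-0.14  7.58 21.32]
```

move_arm([
  [[-0.1,0.7,2,0,0,0,-0.1],[0,1.5,4.2,0,0,0,-0.1],[0,1.5,4.2,0,0,0,-0.1],[0,1.5,4.2,0,0,0,-0.1],[0,0.8,2.4,0,0,0,-0.1],[0,0.5,1.4,0,0,0,-0.1],[0,0,0,0,0,0,-0.1],[0,0,0,0,0,0,-0.1]],
])

```text
time_s: 19.88
tcp_pos: [0.5228, 0.341, 0.0413]
ee_rot: [[-0.999, -0.043, 0.018], [-0.047, 0.94, -0.339], [-0.002, -0.34, -0.941]]
wrist_force: [-0.2, 0.1, -0.2]
gripper_width: 0.448
```

Run:
```python
from h import *
to([.5225,.341,.009])
c=cam("wrist"); cv2.imwrite("pics/w10.png",c["color"])
```

```text
t 19.88 tcp [0.5228 0.341  0.0413] j [ 53.8  37.7  -8.8  14.4 -60.  -60.2] f [-0.2  0.1 -0.2] w 0.448
tool delta cm [0.04 1.1  3.04]
```

View pics/w10.png

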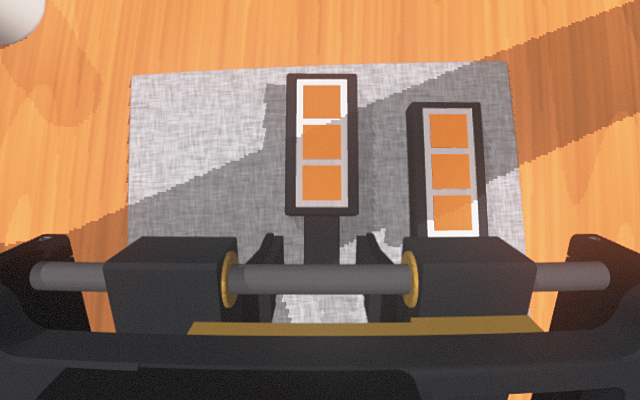

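Handle at (322,240) is centred between the fingers at (267) and (375). Go down and grip.

move_arm([
  [[0,0.7,2,0,0,0,-0.1],[0,0.4,1,0,0,0,-0.1],[0,0,0,0,0,0,-0.1],[0,0,0,0,0,0,-1],[0,0,0,0,0,0,-1],[0,0,0,0,0,0,-1],[0,0,0,0,0,0,-1]],
])

```text
time_s: 20.8
tcp_pos: [0.522, 0.3406, 0.0081]
ee_rot: [[-0.999, -0.044, 0.016], [-0.047, 0.939, -0.341], [-0.0, -0.342, -0.94]]
wrist_force: [-0.5, 0.8, 2.3]
gripper_width: 0.251
```

move_arm([
  [[0,-0.7,-1.9,0,0,0,-1],[0,-1.7,-4.7,0,0,0,-1],[0,-1.7,-4.7,0,0,0,-1],[0,-1.7,-4.7,0,0,0,-1],[0,-1.7,-4.7,0,0,0,-1],[0,-0.7,-1.9,0,0,0,-1],[0,0,0,0,0,0,-1]],
])

```text
time_s: 21.68
tcp_pos: [0.5222, 0.3412, 0.2495]
ee_rot: [[-0.999, -0.043, 0.018], [-0.047, 0.94, -0.338], [-0.002, -0.339, -0.941]]
wrist_force: [0.1, 0.2, -2.2]
gripper_width: 0.248
```

Run:
```python
from h import *
exec(open("t.py").read().split("seat=")[0])
t=np.radians(20); z=cx*np.cos(t)-up*np.sin(t)
Rt=rot(z,cy); hp=np.array([.5056,.0215,.25])
to(hp+z*.0,Rt)
c=cam("wrist"); cv2.imwrite("pics/w11.png",c["color"])
from kin import *
# tilt-only path check over waypoints
s=r.sense()
```

```text
t 21.68 tcp [0.5222 0.3412 0.2495] j [ 54.   27.3   5.5  12.4 -84.  -54.3] f [ 0.1  0.2 -2.2] w 0.248
tool delta cm [  3.15 -29.99  10.74]
rotvec deg tool [-89.59  -4.14   9.18]
```

View pics/w11.png

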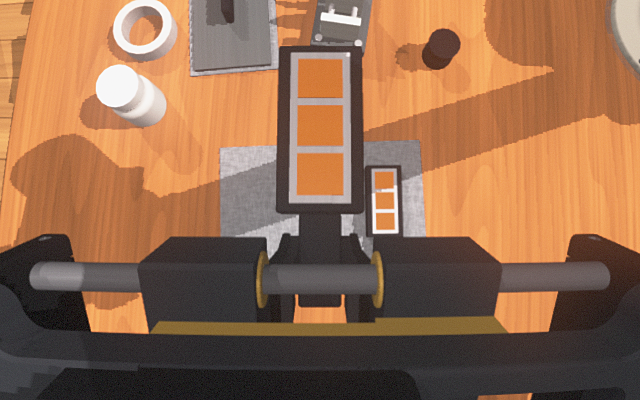

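move_arm([
  [[0.4,-2.5,0.6,0,0,0,-1],[0.5,-5,1.3,0,0,0,-1],[0.5,-5.2,1.35,0,0,0,-1],[0.5,-5.2,1.35,0,0,0,-1],[0.5,-5.2,1.35,0,0,0,-1],[0.5,-5,1.3,0,0,0,-1],[0.3,-2.9,0.75,0,0,0,-1],[0,0,0,0,0,0,-1]],
])

```text
time_s: 22.72
tcp_pos: [0.5034, 0.0188, 0.2774]
ee_rot: [[-0.999, -0.042, 0.012], [-0.043, 0.938, -0.343], [0.003, -0.343, -0.939]]
wrist_force: [-0.2, 0.9, -1.3]
gripper_width: 0.25
```

move_arm([
  [[0,0,0,-5,-0.2,0.5,-1],[0,0,0,-9,-0.4,0.9,-1],[0,0,0,-9,-0.4,0.9,-1],[0,0,0,-9,-0.4,0.9,-1],[0,0,0,-9,-0.4,0.9,-1],[0,0,0,-9,-0.4,0.9,-1],[0,0,0,-9,-0.4,0.9,-1],[0,0,0,-9,-0.4,0.9,-1],[0,0,0,-9,-0.4,0.9,-1],[0,0,0,-8,-0.4,0.9,-1],[0,0,0,-4.6,-0.3,0.6,-1],[0,0,0,0,0,0,-1]],
])

```text
time_s: 24.22
tcp_pos: [0.5046, 0.0205, 0.2759]
ee_rot: [[-0.994, 0.051, 0.101], [0.113, 0.342, 0.933], [0.013, 0.938, -0.345]]
wrist_force: [-0.0, 0.3, -1.8]
gripper_width: 0.248
```

Run:
```python
from h import *
exec(open("t.py").read().split("seat=")[0])
t=np.radians(20); z=cx*np.cos(t)-up*np.sin(t)
Rt=rot(z,cy); hp=np.array([.5056,.0215,.25])
to(hp,Rt)
c=cam("wrist"); cv2.imwrite("pics/w12.png",c["color"])
c=cam("side"); cv2.imwrite("pics/s12.png",c["color"])
```

```text
t 24.23 tcp [0.5046 0.0205 0.2759] j [-22.1  22.   -1.8 -65.  -95.5  27.1] f [-0.   0.3 -1.8] w 0.248
tool delta cm [-0.12 -2.39  0.99]
rotvec deg tool [-0.19 -0.19 -0.71]
```

View pics/w12.png

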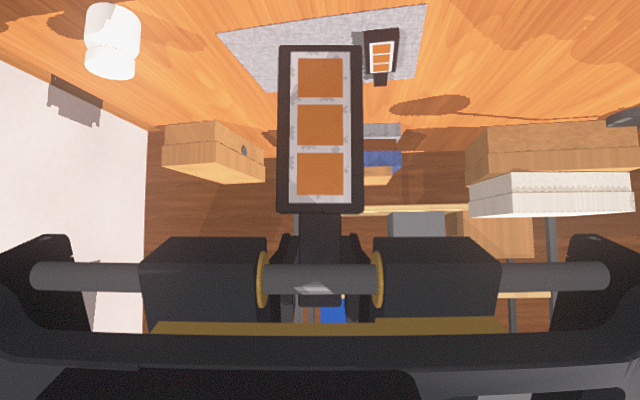

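View pics/s12.png

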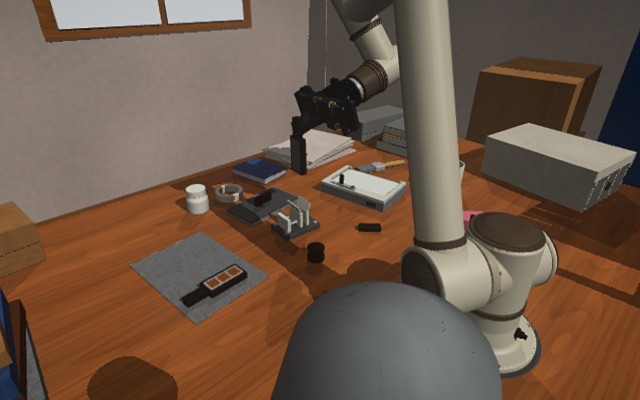

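```bash
cat >> h.py <<'E'
def pnp(c,obj,px,guess_R,guess_t):
    rv=cv2.Rodrigues(np.array(guess_R,float))[0]
    ok,rv,tv=cv2.solvePnP(np.array(obj,float),np.array(px,float),c["K"],c["D"],rv,np.array(guess_t,float).reshape(3,1),True,cv2.SOLVEPNP_ITERATIVE)
    e=cv2.projectPoints(np.array(obj,float),rv,tv,c["K"],c["D"])[0].reshape(-1,2)-px
    Rc=cv2.Rodrigues(rv)[0]; Rw=c["R"].T@Rc; P=c["R"].T@(tv.ravel()-c["t"])
    return P,Rw,np.abs(e).max()
E
python3 - <<'E'
from h import *
c=cam("wrist"); crop(c,260,30,380,230,3,"w12c.png")
P,Rw,e=pnp(c,[(-.07,-.023,.008),(-.07,.023,.008),(.022,.023,.008),(.022,-.023,.008)],np.array([(278.5,45.5),(361.5,45.5),(364,213.5),(276.5,213.5)]),[[0,1,0],[1,0,0],[0,0,-1]],[0,0,.2])
print(P.round(4),"\n",Rw.round(3),e)
s=r.sense(); print("in tool",(np.array(s["ee_rot"]).T@(P-s["tcp_pos"])).round(4))
print("handle w",(P+Rw[:,0]*.045).round(4))
E
```

```text
[0.5061 0.0211 0.2359] 
 [[ 0.01  -0.994 -0.112]
 [ 0.035  0.113 -0.993]
 [ 0.999  0.006  0.036]] 0.4139763401062737
in tool [-0.0013 -0.0404  0.0148]
handle w [0.5065 0.0227 0.2808]
```

View pics/w12c.png

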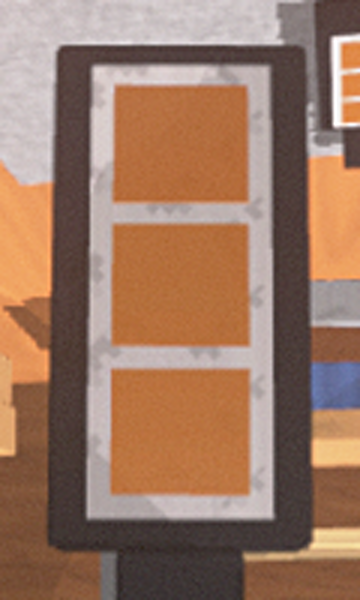

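move_arm([
  [[0,-1.9,0.7,0,0,0,-1],[0,-2.8,1.0,0,0,0,-1],[0,-2.8,1.0,0,0,0,-1],[0,-1.4,0.5,0,0,0,-1],[0,-1,0.35,0,0,0,-1],[0,-1,0.35,0,0,0,-1],[0,0,0,0,0,0,-1]],
])

```text
time_s: 25.25
tcp_pos: [0.5046, 0.0217, 0.1691]
ee_rot: [[-0.994, 0.035, 0.1], [0.106, 0.334, 0.936], [-0.001, 0.942, -0.336]]
wrist_force: [-2.0, 0.9, 15.9]
gripper_width: 0.247
```

Run:
```python
from h import *
to([.5046,.0209,.1249])
c=cam("wrist"); cv2.imwrite("pics/w13.png",c["color"])
```

```text
t 25.25 tcp [0.5046 0.0217 0.1691] j [-22.1  31.2  -6.4 -64.9 -90.   40.4] f [-2.   0.9 15.9] w 0.247
tool delta cm [-0.   -4.19  1.41]
```

View pics/w13.png

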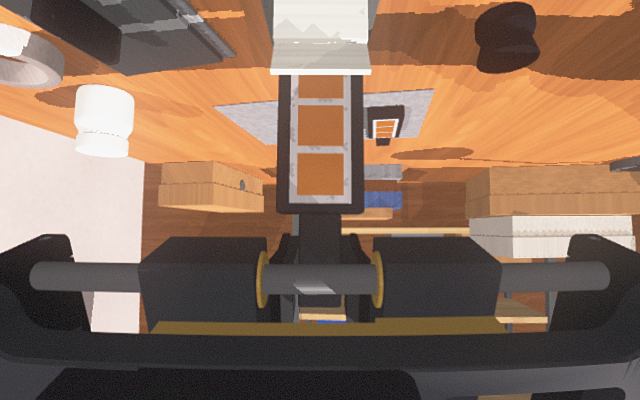

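move_arm([
  [[0,-0.6,0.2,0,0,0,-1],[0,-0.7,0.25,0,0,0,-1],[0,-0.7,0.25,0,0,0,-1],[0,-0.7,0.25,0,0,0,-1],[0,-0.5,0.2,0,0,0,-1],[0,0,0,0,0,0,-1]],
])

```text
time_s: 26.05
tcp_pos: [0.5047, 0.022, 0.1335]
ee_rot: [[-0.994, 0.038, 0.102], [0.109, 0.336, 0.936], [0.001, 0.941, -0.338]]
wrist_force: [0.7, 6.1, 7.7]
gripper_width: 0.248
```

Run:
```python
from h import *
to([.5046,.0209,.1249])
c=cam("wrist"); cv2.imwrite("pics/w14.png",c["color"])
```

```text
t 26.05 tcp [0.5047 0.022  0.1335] j [-22.1  34.5  -7.3 -65.  -88.1  44.1] f [0.7 6.1 7.7] w 0.248
tool delta cm [ 0.   -0.84  0.18]
```

View pics/w14.png

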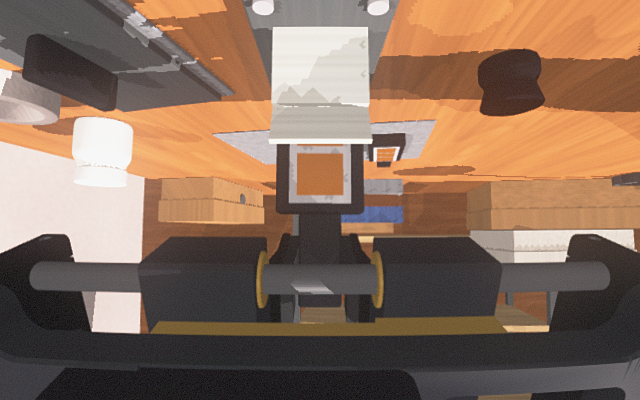

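move_arm([
  [[0,-0.45,0.15,0,0,0,-1],[0,-0.35,0.1,0,0,0,-1],[0,0,0,0,0,0,-1]],
])

```text
time_s: 26.48
tcp_pos: [0.5045, 0.0223, 0.1278]
ee_rot: [[-0.994, 0.035, 0.101], [0.106, 0.331, 0.938], [-0.001, 0.943, -0.333]]
wrist_force: [0.6, 5.8, 17.5]
gripper_width: 0.249
```

move_arm([
  [[0,-0.3,0.1,0,0,0,-1],[0,0,0,0,0,0,-1],[0,0,0,0,0,0,-1]],
])

```text
time_s: 26.85
tcp_pos: [0.5045, 0.0225, 0.1277]
ee_rot: [[-0.995, 0.031, 0.1], [0.104, 0.327, 0.939], [-0.004, 0.944, -0.329]]
wrist_force: [-1.3, 3.0, 27.2]
gripper_width: 0.25
```

move_arm([
  [[0,0.3,-0.1,0,0,0,-1],[0,0,0,0,0,0,0.1],[0,0,0,0,0,0,0.1],[0,0,0,0,0,0,0.1],[0,0,0,0,0,0,0.1],[0,0,-2,0,0,0,0.1],[0,0,-4,0,0,0,0.1],[0,0,-5,0,0,0,0.1],[0,0,0,0,0,0,0.1]],
])

```text
time_s: 27.98
tcp_pos: [0.493, -0.0875, 0.1596]
ee_rot: [[-0.993, 0.042, 0.107], [0.115, 0.346, 0.931], [0.002, 0.937, -0.349]]
wrist_force: [0.6, 1.6, 0.6]
gripper_width: 0.55
```

Run:
```python
from h import *
to([.5046,.0209,.1249])
c=cam("wrist"); cv2.imwrite("pics/w15.png",c["color"])
c=cam("side"); crop(c,100,60,400,300,2.5,"s15.png")
```

```text
t 27.98 tcp [ 0.493  -0.0875  0.1596] j [-31.1  34.9  -0.7 -59.1 -96.5  41.8] f [0.6 1.6 0.6] w 0.55
tool delta cm [ 0.09  0.55 11.43]
```

View pics/w15.png

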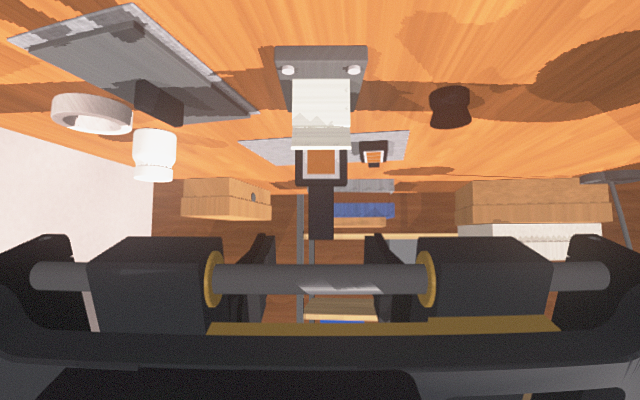

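View pics/s15.png

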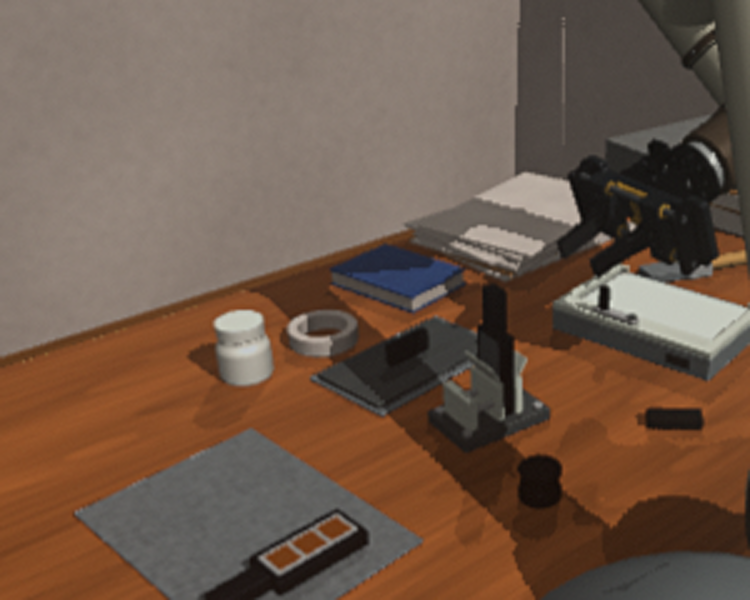

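move_arm([
  [[0,2.5,-1,0,0,0,0.1],[0,5,-1.8,0,0,0,0.1],[0,5,-1.8,0,0,0,0.1],[0,4.4,-1.6,5,0,0,0.1],[0,0,0,10,0,0,0.1],[0,0,0,10,0,0,0.1],[0,0,0,10,0,0,0.1],[0,0,0,10,0,0,0.1],[0,0,0,10,0,0,0.1],[0,0,0,10,0,0,0.1],[0,0,0,5,0,0,0.1],[0,0,0,0,0,0,0.1]],
])

```text
time_s: 29.58
tcp_pos: [0.4927, -0.0812, 0.3378]
ee_rot: [[-0.994, 0.107, -0.009], [0.107, 0.994, -0.003], [0.008, -0.004, -1.0]]
wrist_force: [0.7, -0.6, 0.5]
gripper_width: 0.552
```

Run:
```python
from h import *
to([.5,.12,.33])
print(np.round(r.sense()["ee_rot"],3))
```

```text
t 29.57 tcp [ 0.4927 -0.0812  0.3378] j [  9.4   6.2  -4.5   0.1 -79.8 -15.5] f [ 0.7 -0.6  0.5] w 0.552
tool delta cm [ 1.42 20.08  0.71]
[[-0.994  0.107 -0.009]
 [ 0.107  0.994 -0.003]
 [ 0.008 -0.004 -1.   ]]
```

move_arm([
  [[0,3,0,0,0,0,0.1],[0.1,5.5,0,0,0,0,0.1],[0.1,5.5,0,0,0,0,0.1],[0.1,5.5,0,0,0,0,0.1],[0,5.7,0,8,0,0,0.1],[0,0,0,10,0,0,0.1],[0,0,0,10,0,0,0.1],[0,0,0,10,0,0,0.1],[0,0,0,10,0,0,0.1],[0,0,0,10,0,0,0.1],[0,0,0,10,0,0,0.1],[0,0,0,7,0,0,0.1]],
])

```text
time_s: 31.08
tcp_pos: [0.5185, 0.1674, 0.3362]
ee_rot: [[-0.994, 0.019, -0.112], [0.113, 0.249, -0.962], [0.009, -0.968, -0.249]]
wrist_force: [-0.6, -0.8, 0.8]
gripper_width: 0.551
```

Run:
```python
from h import *
exec(open("t.py").read().split("seat=")[0])
t=np.radians(15); z=-cx*np.cos(t)-up*np.sin(t)
Rt=rot(z,cy)
to([.517,.119,.156],Rt)
c=cam("wrist"); cv2.imwrite("pics/w16.png",c["color"])
```

```text
t 31.07 tcp [0.5185 0.1674 0.3362] j [  50.2   35.7   -5.6   36.3 -116.4  -62.1] f [-0.6 -0.8  0.8] w 0.551
tool delta cm [-0.56 16.25  9.16]
rotvec deg tool [-0.56 -0.22  0.49]
```

View pics/w16.png

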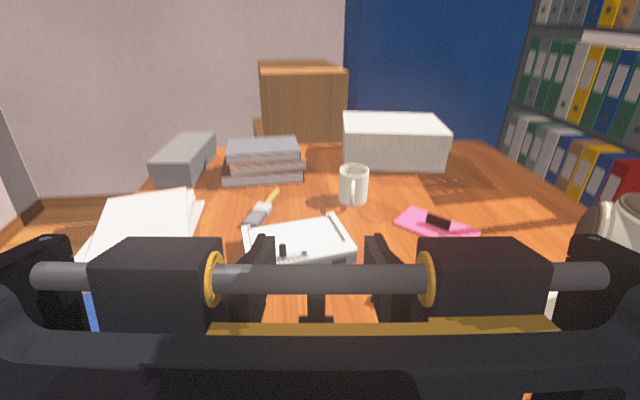

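move_arm([
  [[0,3,1.5,0,0,0,0.1],[-0.2,5,2.8,0,0,0,0.1],[-0.2,5,2.8,0,0,0,0.1],[-0.2,3.2,2,0,0,0,0.1],[0,0,0,0,0,0,0.1],[0,0,0,0,0,0,0.1]],
])

```text
time_s: 31.88
tcp_pos: [0.5191, 0.1211, 0.1593]
ee_rot: [[-0.994, 0.025, -0.109], [0.112, 0.256, -0.96], [0.004, -0.966, -0.257]]
wrist_force: [-0.5, 0.8, 0.5]
gripper_width: 0.55
```

Run:
```python
from h import *
exec(open("t.py").read().split("seat=")[0])
t=np.radians(15); z=-cx*np.cos(t)-up*np.sin(t)
Rt=rot(z,cy)
to(np.array([.506,.022,.130])+.019*z,Rt)
c=cam("wrist"); cv2.imwrite("pics/w17.png",c["color"])
```

```text
t 31.88 tcp [0.5191 0.1211 0.1593] j [ 47.9  44.5 -16.7  34.7 -98.8 -73.3] f [-0.5  0.8  0.5] w 0.55
tool delta cm [ 0.18  0.26 12.31]
rotvec deg tool [-0.08 -0.08  0.21]
```

View pics/w17.png

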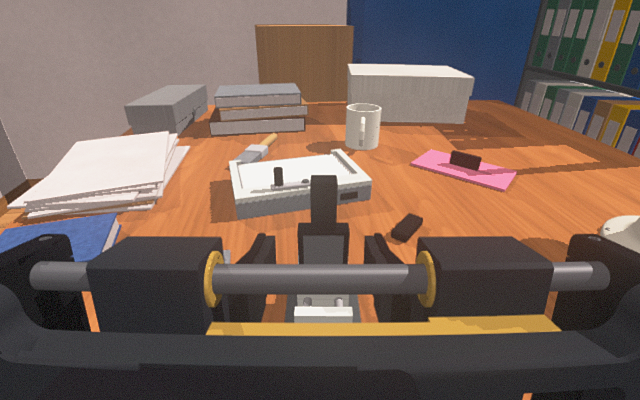

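move_arm([
  [[0.1,0,3,0,0,0,0],[0.05,0,4,0,0,0,0],[0,0,3,0,0,0,0],[0,0,1.4,0,0,0,0],[0,0,0,0,0,0,0],[0,0,0,0,0,0,0]],
])

```text
time_s: 32.67
tcp_pos: [0.5053, 0.0125, 0.1293]
ee_rot: [[-0.994, 0.025, -0.107], [0.11, 0.256, -0.96], [0.004, -0.966, -0.257]]
wrist_force: [0.7, 0.3, 0.1]
gripper_width: 0.501
```

Run:
```python
from h import *
exec(open("t.py").read().split("seat=")[0])
t=np.radians(15); z=-cx*np.cos(t)-up*np.sin(t)
Rt=rot(z,cy)
to(np.array([.506,.022,.133])+.011*z,Rt)
c=cam("wrist"); cv2.imwrite("pics/w18.png",c["color"])
```

```text
t 32.67 tcp [0.5053 0.0125 0.1293] j [ 40.9  42.3 -30.1  41.  -88.3 -77.9] f [0.7 0.3 0.1] w 0.501
tool delta cm [ 0.04 -0.11  0.09]
rotvec deg tool [-0.12  0.02  0.23]
```

View pics/w18.png

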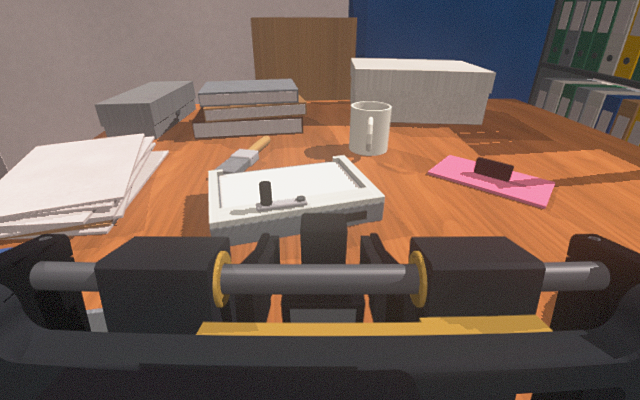

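move_arm([
  [[0.15,-0.1,0,0,0,0,0],[0,0,0,0,0,0,-1],[0,0,0,0,0,0,-1],[0,0,0,0,0,0,-1],[0,0,0,0,0,0,-1],[0,0,0,0,0,0,-1]],
])

```text
time_s: 33.48
tcp_pos: [0.5031, 0.0112, 0.1299]
ee_rot: [[-0.994, 0.023, -0.109], [0.111, 0.254, -0.961], [0.005, -0.967, -0.255]]
wrist_force: [0.9, -0.7, 0.1]
gripper_width: 0.249
```

move_arm([
  [[0,-1,-0.26,0,0,0,-1],[0,-1.5,-0.4,0,0,0,-1],[0,-2,-0.53,0,0,0,-1],[0,-3,-0.8,0,0,0,-1],[0,-4,-1.05,0,0,0,-1],[0,-4,-1.05,0,0,0,-1],[0,-2,-0.53,0,0,0,-1],[0,0,0,0,0,0,-1]],
])

```text
time_s: 34.48
tcp_pos: [0.5035, 0.0108, 0.3129]
ee_rot: [[-0.994, 0.026, -0.109], [0.112, 0.255, -0.96], [0.003, -0.967, -0.256]]
wrist_force: [0.6, -0.2, -1.3]
gripper_width: 0.248
```

Run:
```python
from h import *
to([.506,.022,.3])
c=cam("wrist"); cv2.imwrite("pics/w19.png",c["color"])
c=cam("side"); crop(c,100,60,400,300,2.5,"s19.png")
```

```text
t 34.48 tcp [0.5035 0.0108 0.3129] j [  40.6   27.8  -24.7   42.5 -103.2  -64.6] f [ 0.6 -0.2 -1.3] w 0.248
tool delta cm [-0.13  1.54 -0.77]
```

View pics/s19.png

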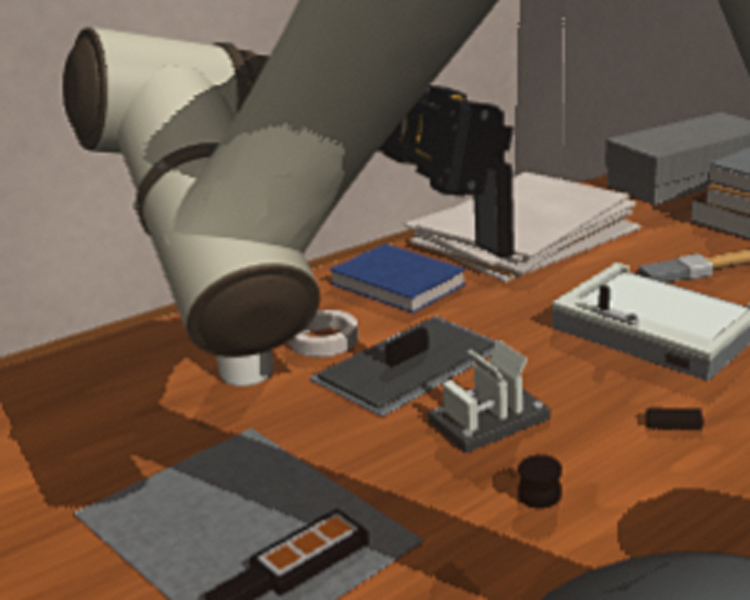

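View pics/w19.png

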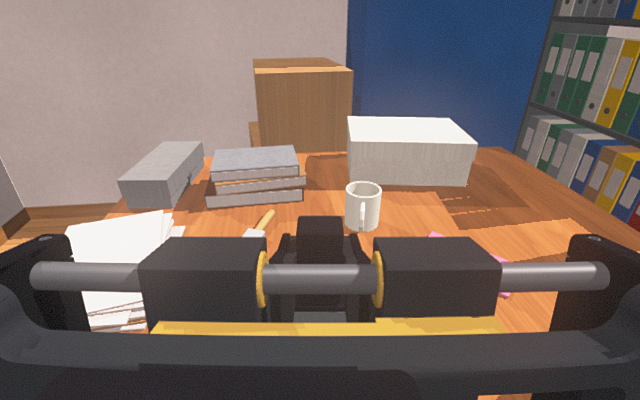

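```bash
cat > pl.py <<'E'
from h import *
from t2 import *
E
sed -n '1,4p' t.py > t2.py
cat >> t2.py <<'E'
wy=u(280.2);wx=u(190.2); W0=np.array([.519,-.276,.030])
def place(px,py,h,tilt=15,mid=(0,.0463,.0008)):
    t=np.radians(tilt); z=-up*np.cos(t)-wy*np.sin(t); Rt=rot(z,wx)
    return W0+px*wx+py*wy+[0,0,.008+h]-Rt@np.array(mid),Rt
E
python3 - <<'E'
from pl import *
P,Rt=place(-.035,.035,.12)
print(P); to(P,Rt)
for k,h in ((-.035,.12),(-.035,.0),(.035,.12),(.035,0)):
    P,Rt=place(k,.035,h); print([j.round(0) for j in ik(P,Rt,n=12)])
E
```

```text
[ 0.56760113 -0.34846822  0.14678942]
t 34.58 tcp [0.5033 0.0107 0.3106] j [  40.6   28.   -24.8   42.5 -103.1  -64.6] f [ 0.4  0.  -1.3] w 0.249
tool delta cm [-10.52   6.91  37.97]
rotvec deg tool [-89.56  -9.65 -15.75]
[array([-24.,  35.,  14., -13., -78.,  38.])]
[array([-24.,  41.,   8., -14., -66.,  41.])]
[array([-27.,  30.,   6., -12., -75.,  42.])]
[array([-27.,  38.,   0., -13., -62.,  45.])]
```

Run:
```python
from pl import *
c=cam("top"); crop(c,380,120,500,200,6,"t20.png")
d=lambda l:[(a/5+340,b/5+120) for a,b in l]
B=unp(c,d([(397,165),(420,105),(577,160),(545,220),(710,240)]),.01); print(B.round(3))
print("in window",((B-W0)@np.c_[wx,wy,up]).round(3))
```

```text
[[ 0.61  -0.352  0.01 ]
 [ 0.646 -0.367  0.01 ]
 [ 0.611 -0.46   0.01 ]
 [ 0.575 -0.439  0.01 ]
 [ 0.561 -0.537  0.01 ]]
in window [[-0.076  0.091 -0.02 ]
 [-0.109  0.112 -0.02 ]
 [-0.058  0.197 -0.02 ]
 [-0.026  0.17  -0.02 ]
 [ 0.005  0.264 -0.02 ]]
```

View pics/t20.png

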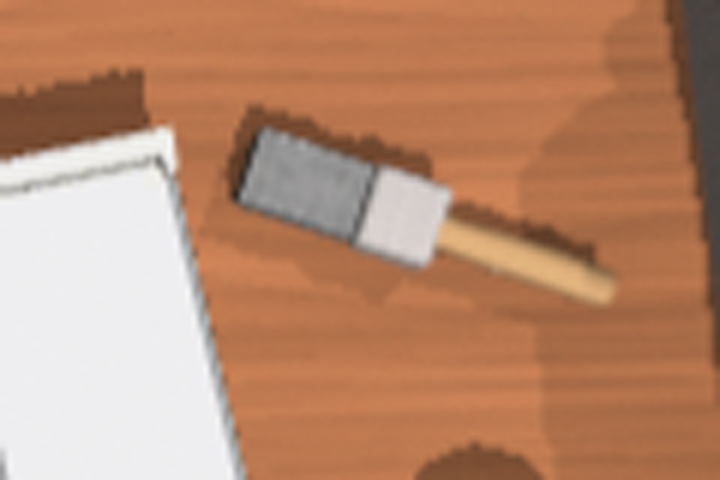

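move_arm([
  [[0,0,0,-4.5,-0.5,-0.8,-1],[0,0,0,-9,-0.97,-1.58,-1],[0,0,0,-9,-0.97,-1.58,-1],[0,0,0,-9,-0.97,-1.58,-1],[0,0,0,-9,-0.97,-1.58,-1],[0,0,0,-9,-0.97,-1.58,-1],[0,0,0,-9,-0.97,-1.58,-1],[0,0,0,-9,-0.97,-1.58,-1],[0,0,0,-9,-0.97,-1.58,-1],[0,0,0,-9,-0.97,-1.58,-1],[0,0,0,-4,-0.4,-0.7,-1],[0,0,0,0,0,0,-1]],
])

```text
time_s: 36.12
tcp_pos: [0.5035, 0.0097, 0.309]
ee_rot: [[-0.985, -0.168, -0.049], [-0.175, 0.951, 0.254], [0.004, 0.259, -0.966]]
wrist_force: [0.7, 0.5, -0.6]
gripper_width: 0.248
```

Run:
```python
from pl import *
P,Rt=place(-.03,.03,.12)
print(P); to(P,Rt)
```

```text
[ 0.56179473 -0.34443266  0.14678942]
t 36.12 tcp [0.5035 0.0097 0.309 ] j [  9.7   9.3  -0.5 -15.2 -80.9   2.9] f [ 0.7  0.5 -0.6] w 0.248
tool delta cm [  0.38 -38.87   6.39]
rotvec deg tool [-0.02 -0.19 -0.19]
```

move_arm([
  [[0.1,-2.5,0,0,0,0,-1],[0.1,-5,0.5,0,0,0,-1],[0.1,-5.6,0.8,0,0,0,-1],[0.1,-5.6,1,0,0,0,-1],[0,-5.6,1,0,0,0,-1],[0,-5.6,1,0,0,0,-1],[0,-5,1,0,0,0,-1],[0,-3,0.8,0,0,0,-1],[0,-1,0.3,0,0,0,-1],[0,0,0,0,0,0,-1]],
])

```text
time_s: 37.38
tcp_pos: [0.5637, -0.3423, 0.1472]
ee_rot: [[-0.984, -0.172, -0.048], [-0.178, 0.95, 0.256], [0.002, 0.26, -0.966]]
wrist_force: [-0.2, 0.9, -0.3]
gripper_width: 0.254
```

Run:
```python
from pl import *
P,Rt=place(-.03,.03,.03)
print(P); to(P,Rt)
c=cam("wrist"); cv2.imwrite("pics/w21.png",c["color"])
c=cam("top"); cv2.imwrite("pics/t21.png",c["color"])
c=cam("side"); crop(c,280,60,480,220,4,"s21.png")
```

```text
[ 0.56179473 -0.34443266  0.05678942]
t 37.38 tcp [ 0.5637 -0.3423  0.1472] j [-23.4  34.2  13.  -12.7 -77.7  37.4] f [-0.2  0.9 -0.3] w 0.254
tool delta cm [ 0.21 -2.52  8.68]
rotvec deg tool [ 0.07 -0.11  0.03]
```

View pics/w21.png

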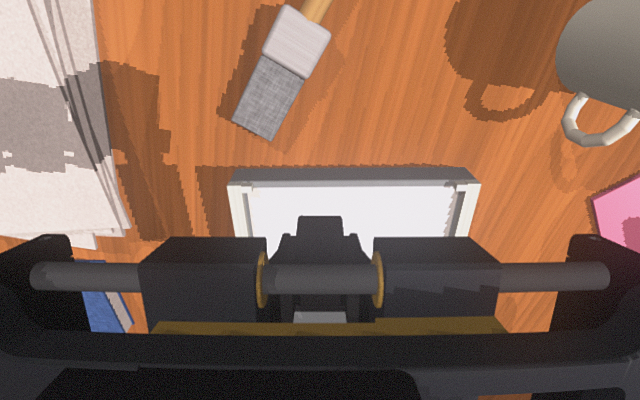

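View pics/t21.png

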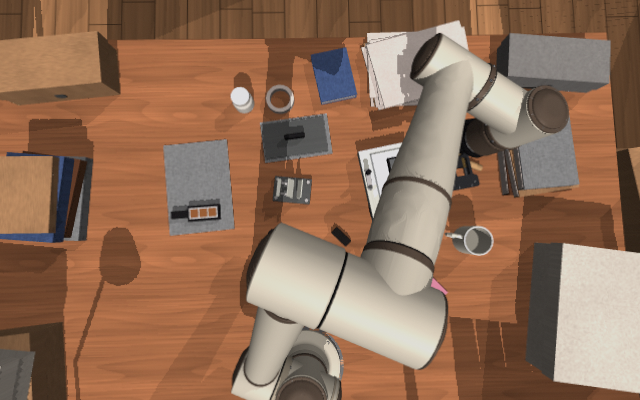

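View pics/s21.png

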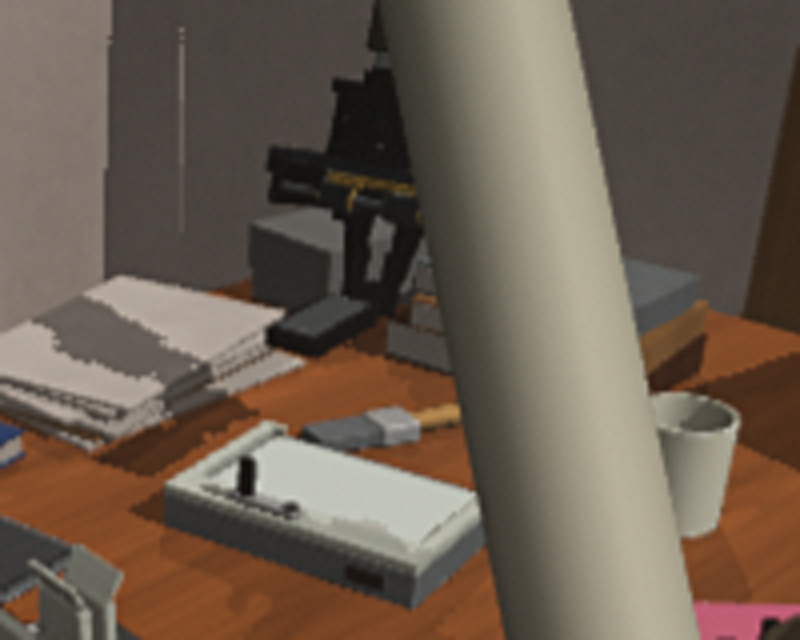

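Run:
```python
from pl import *
c=cam("wrist"); crop(c,220,160,490,250,2.9,"w21c.png")
B=unp(c,[(228,183),(480,184)],.038); print(B.round(4), ((B-W0)@np.c_[wx,wy,up]).round(4))
P,Rw,e=pnp(c,[(.07,-.011,-.008),(.07,.011,-.008),(.07,.011,.008),(.07,-.011,.008)],np.array([(343,217),(298,217),(300,230),(340,230)],float),[[-1,0,0],[0,-1,0],[0,0,1]],[0,0,.2])
```

```text
[[ 0.6418 -0.3137  0.038 ]
 [ 0.4252 -0.3526  0.038 ]] [[-0.1141  0.0589  0.008 ]
 [ 0.1059  0.0588  0.008 ]]
```

View pics/w21c.png

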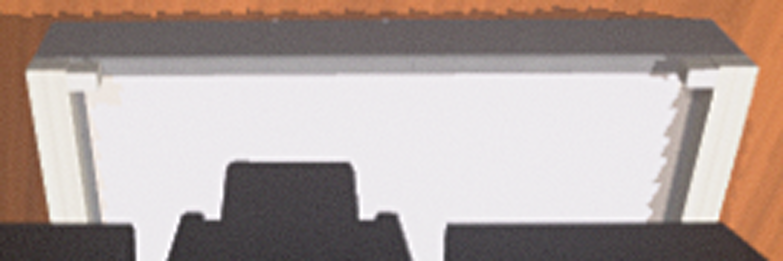

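move_arm([
  [[0.2,-0.6,2,0,0,0,-1],[0,-1.0,3.5,0,0,0,-1],[0,-0.9,3.2,0,0,0,-1],[0,0,0,0,0,0,-1],[0,0,0,0,0,0,-1]],
])

```text
time_s: 38.2
tcp_pos: [0.5634, -0.3454, 0.0599]
ee_rot: [[-0.984, -0.173, -0.043], [-0.179, 0.951, 0.253], [-0.003, 0.256, -0.967]]
wrist_force: [-0.0, -0.0, -0.3]
gripper_width: 0.247
```

```bash
sed -i 's/W0=np.array(\[.519,-.276,.030\])/W0=np.array([.521,-.2755,.030])/' t2.py
python3 - <<'E'
from pl import *
P,Rt=place(-.03,.03,.002)
to(P,Rt)
c=cam("wrist"); cv2.imwrite("pics/w22.png",c["color"])
c=cam("side"); crop(c,280,60,480,220,4,"s22.png")
E
```

```text
t 38.2 tcp [ 0.5634 -0.3454  0.0599] j [-23.7  38.7   8.2 -13.3 -68.4  39.9] f [-0.  -0.  -0.3] w 0.247
tool delta cm [-0.05 -0.67  3.05]
rotvec deg tool [-0.14  0.16  0.13]
```

View pics/w22.png

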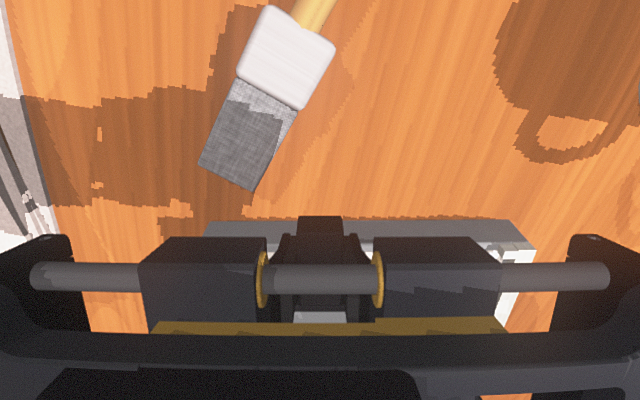

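View pics/s22.png

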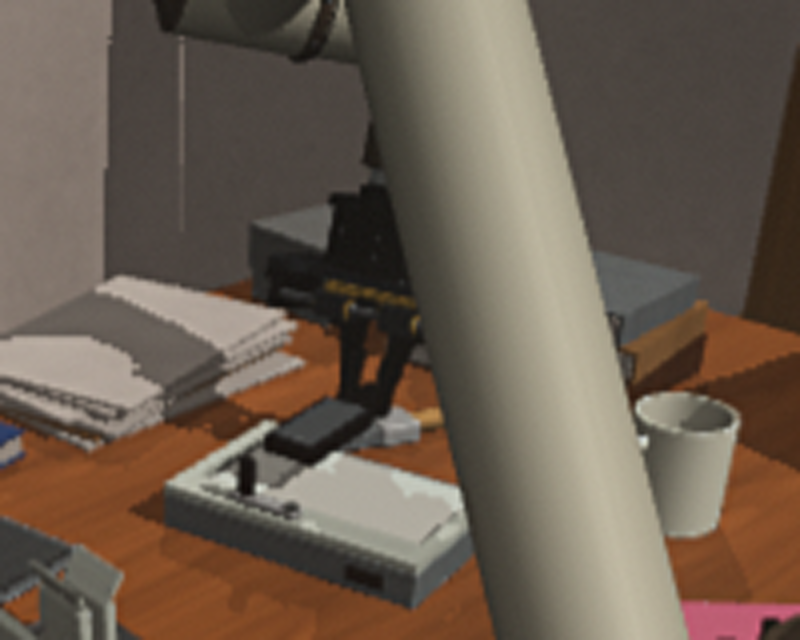

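move_arm([
  [[0,-0.4,1.5,0,0,0,-1],[0,-0.2,0.9,0,0,0,-1],[0,0,0.3,0,0,0,-1],[0,0,0,0,0,0,-1],[0,0,0,0,0,0,-1]],
])

```text
time_s: 38.92
tcp_pos: [0.5624, -0.344, 0.0305]
ee_rot: [[-0.984, -0.172, -0.044], [-0.178, 0.951, 0.255], [-0.002, 0.258, -0.966]]
wrist_force: [0.2, -0.5, -1.1]
gripper_width: 0.245
```

Run:
```python
from pl import *
P,Rt=place(-.03,.03,.0)
to(P,Rt)
c=cam("side"); crop(c,280,60,480,220,4,"s23.png")
c=cam("top"); crop(c,340,120,500,240,5,"t23.png")
```

```text
t 38.92 tcp [ 0.5624 -0.344   0.0305] j [-23.7  40.4   6.9 -13.7 -65.5  40.6] f [ 0.2 -0.5 -1.1] w 0.245
tool delta cm [-0.14 -0.11  0.35]
rotvec deg tool [-0.03  0.08  0.05]
```

View pics/s23.png

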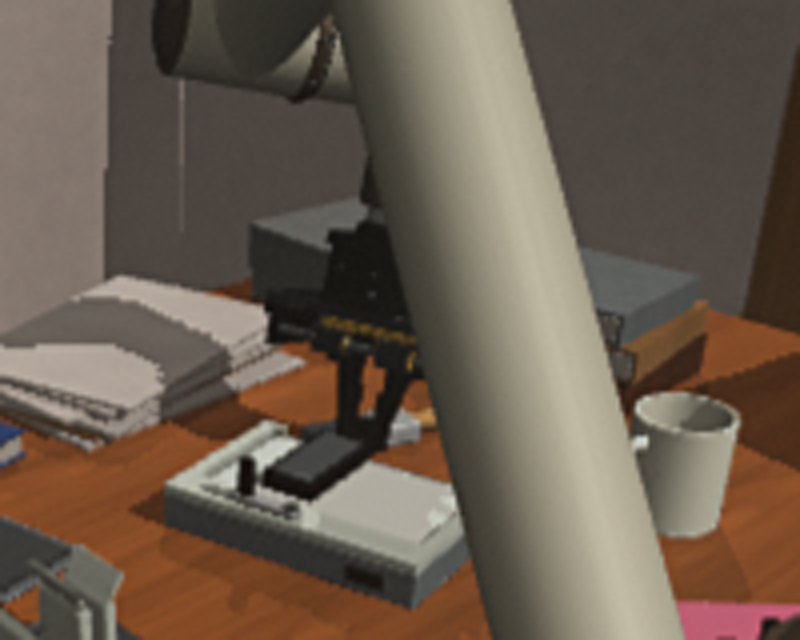

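View pics/t23.png

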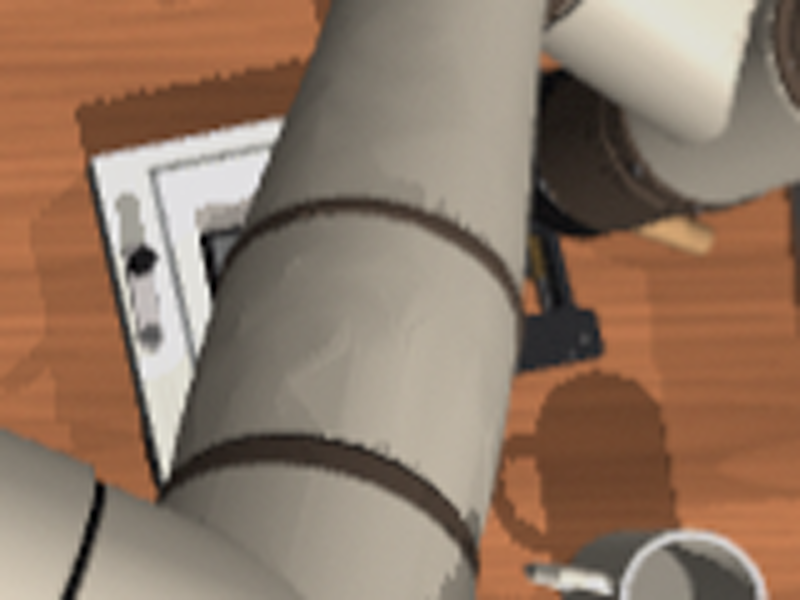

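Run:
```python
from pl import *
c=cam("top")
B=unp(c,[(340+205/5,120+232/5),(340+212/5,120+290/5)],.05); print(((B-W0)@np.c_[wx,wy,up]).round(4))
```

```text
[[-0.0513 -0.0384  0.02  ]
 [-0.0177 -0.0415  0.02  ]]
```

move_arm([
  [[0,0,0.2,0,0,0,-1],[0,0,0,0,0,0,-1],[0,0,0,0,0,0,-1]],
])

```text
time_s: 39.45
tcp_pos: [0.5622, -0.3435, 0.0286]
ee_rot: [[-0.984, -0.172, -0.044], [-0.178, 0.951, 0.255], [-0.002, 0.258, -0.966]]
wrist_force: [0.9, -0.2, 1.5]
gripper_width: 0.25
```

move_arm([
  [[0,0,0.1,0,0,0,-1],[0,0,0,0,0,0,-1],[0,0,0,0,0,0,-0.2],[0,0,0,0,0,0,-0.2],[0,0,0,0,0,0,-0.2],[0,0,-1,0,0,0,-0.2],[0,0,-3,0,0,0,-0.2],[0,0,-5,0,0,0,-0.2],[0,0,-5,0,0,0,-0.2],[0,0,-5,0,0,0,-0.2],[0,0,0,0,0,0,-0.2]],
])

```text
time_s: 40.83
tcp_pos: [0.5722, -0.3941, 0.2172]
ee_rot: [[-0.984, -0.173, -0.035], [-0.177, 0.952, 0.248], [-0.009, 0.251, -0.968]]
wrist_force: [-0.3, 0.5, -0.4]
gripper_width: 0.401
```

Run:
```python
from pl import *
to([.4415,.355,.3])
c=cam("wrist"); cv2.imwrite("pics/w24.png",c["color"])
```

```text
t 40.83 tcp [ 0.5722 -0.3941  0.2172] j [-26.8  35.   24.4 -11.9 -87.9  38.4] f [-0.3  0.5 -0.4] w 0.401
tool delta cm [-0.45 75.69 11.04]
```

View pics/w24.png

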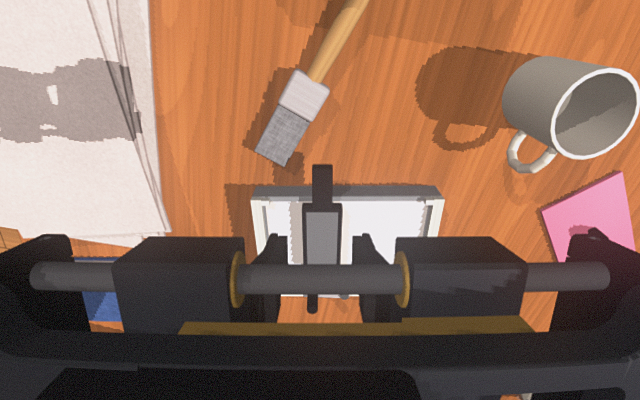

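```bash
cat >> t2.py <<'E'
def pick(mid,deg,h,tilt=20,dx=.045):
    X=u(deg);Y=u(deg+90);t=np.radians(tilt); z=-up*np.cos(t)-X*np.sin(t)
    return np.array([mid[0],mid[1],0])+dx*X+[0,0,.009+h], rot(z,Y)
E
python3 - <<'E'
from pl import *
P,Rt=pick((.4432,.311),93.3,.22); print(P); to(P,Rt)
E
```

```text
[0.44060962 0.35592538 0.229     ]
t 40.88 tcp [ 0.5712 -0.3926  0.214 ] j [-26.8  35.1  24.2 -12.  -87.9  38.4] f [ 0.2  0.1 -0.5] w 0.403
tool delta cm [-0.38 73.85 17.94]
rotvec deg tool [34.76  0.65  6.97]
```

move_arm([
  [[0,0.8,-3,0,0,0,-0.1],[0,1,-4,0,0,0,-0.1],[0,1,-4,0,0,0,-0.1],[0,0,0,8.7,0.16,1.74,-0.1],[0,0,0,8.7,0.16,1.74,-0.1],[0,0,0,8.7,0.16,1.74,-0.1],[0,0,0,8.7,0.16,1.74,-0.1],[0,0,0,0,0,0,-0.1],[0,0,0,0,0,0,-0.1]],
])

```text
time_s: 42.0
tcp_pos: [0.5711, -0.3929, 0.3245]
ee_rot: [[-0.998, -0.057, 0.016], [-0.059, 0.939, -0.338], [0.004, -0.339, -0.941]]
wrist_force: [1.0, 0.0, -0.1]
gripper_width: 0.449
```

Run:
```python
from pl import *
P,Rt=pick((.4432,.311),93.3,.22); print(P); to(P,Rt)
```

```text
[0.44060962 0.35592538 0.229     ]
t 42.0 tcp [ 0.5711 -0.3929  0.3245] j [-13.5  20.7   2.8  20.6 -67.7   9.7] f [ 1.   0.  -0.1] w 0.449
tool delta cm [  8.59  74.31 -16.55]
rotvec deg tool [ 0.21 -0.22  0.15]
```

move_arm([
  [[0.3,2.6,-0.6,0,0,0,-0.1],[0.6,5.2,-1.15,0,0,0,-0.1],[0.65,5.7,-1.27,0,0,0,-0.1],[0.65,5.7,-1.27,0,0,0,-0.1],[0.65,5.7,-1.27,0,0,0,-0.1],[0.65,5.7,-1.27,0,0,0,-0.1],[0.65,5.7,-1.27,0,0,0,-0.1],[0.65,5.7,-1.27,0,0,0,-0.1],[0.65,5.7,-1.27,0,0,0,-0.1],[0.65,5.7,-1.27,0,0,0,-0.1],[0.65,5.7,-1.27,0,0,0,-0.1],[0.65,5.7,-1.27,0,0,0,-0.1]],
])

```text
time_s: 43.5
tcp_pos: [0.4589, 0.2629, 0.2411]
ee_rot: [[-0.998, -0.055, 0.015], [-0.057, 0.94, -0.336], [0.004, -0.337, -0.942]]
wrist_force: [0.8, -0.2, 0.7]
gripper_width: 0.451
```

move_arm([
  [[0.6,5,-1,0,0,0,-0.1],[0.4,3,-0.6,0,0,0,-0.1],[0,0,0,0,0,0,-0.1],[0,0,0,0,0,0,-0.1]],
])

```text
time_s: 44.0
tcp_pos: [0.444, 0.3402, 0.2287]
ee_rot: [[-0.998, -0.055, 0.015], [-0.057, 0.939, -0.338], [0.005, -0.339, -0.941]]
wrist_force: [-1.4, -0.7, 0.3]
gripper_width: 0.452
```

Run:
```python
from pl import *
P,Rt=pick((.4432,.311),93.3,.22); print(P); to(P,Rt)
c=cam("wrist"); cv2.imwrite("pics/w25.png",c["color"])
```

```text
[0.44060962 0.35592538 0.229     ]
t 44.0 tcp [0.444  0.3402 0.2287] j [ 59.8  22.4  -4.7  10.7 -79.9 -60. ] f [-1.4 -0.7  0.3] w 0.452
tool delta cm [ 0.25  1.49 -0.57]
rotvec deg tool [ 0.21 -0.28  0.07]
```

View pics/w25.png

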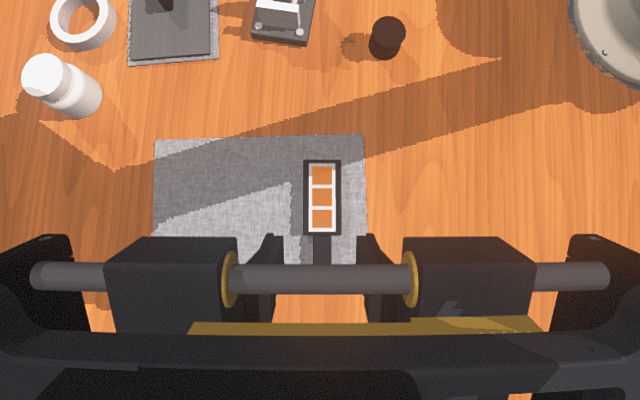

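Run:
```python
from pl import *
c=cam("wrist")
x,e=fit(c,CAR[:4],[(341.5,160.5),(304,160.5),(303,235.5),(341,235.5)],.011,[.44,.31,1.6]); print(x,np.degrees(x[2]),e)
P,Rt=pick((x[0],x[1]),np.degrees(x[2]),.03); print(P); to(P,Rt)
c=cam("top"); crop(c,150,90,350,240,4,"t25.png")
```

```text
[0.44273596 0.31337753 1.61907984] 92.76644164456886 0.7805796862803618
[0.44056405 0.35832508 0.039     ]
t 44.1 tcp [0.4438 0.3394 0.229 ] j [ 59.8  22.4  -4.7  10.7 -79.9 -60. ] f [ 0.7 -0.7 -0.1] w 0.446
tool delta cm [ 0.13  8.23 17.23]
rotvec deg tool [ 0.21 -0.09  0.54]
```

View pics/t25.png

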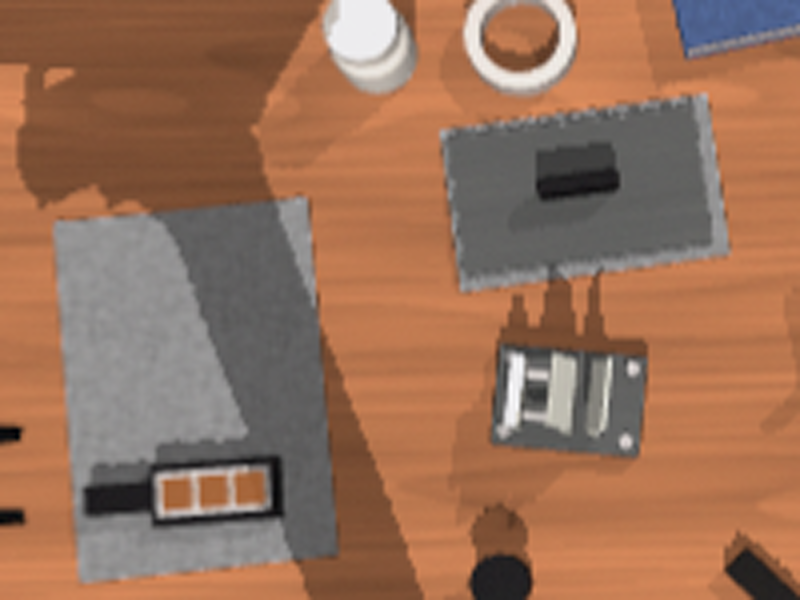

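move_arm([
  [[0.1,1.5,2,0,0,0.5,-0.1],[0,1.9,4.2,0,0,0,-0.1],[0,1.9,4.2,0,0,0,-0.1],[0,1.8,4.2,0,0,0,-0.1],[0,0.9,2.4,0,0,0,-0.1],[0,0,0,0,0,0,-0.1],[0,0,0,0,0,0,-0.1]],
])

```text
time_s: 45.02
tcp_pos: [0.4416, 0.358, 0.0429]
ee_rot: [[-0.999, -0.047, 0.017], [-0.05, 0.94, -0.337], [0.0, -0.338, -0.941]]
wrist_force: [0.5, 0.0, 0.1]
gripper_width: 0.445
```

Run:
```python
from pl import *
P,Rt=pick((.4428,.3118),92.8,0); print(P); to(P,Rt)
c=cam("wrist"); cv2.imwrite("pics/w26.png",c["color"])
```

```text
[0.44060176 0.35674628 0.009     ]
t 45.02 tcp [0.4416 0.358  0.0429] j [ 60.8  33.9 -15.4  12.2 -58.2 -66. ] f [0.5 0.  0.1] w 0.445
tool delta cm [0.11 1.03 3.23]
rotvec deg tool [0.25 0.01 0.07]
```

View pics/w26.png

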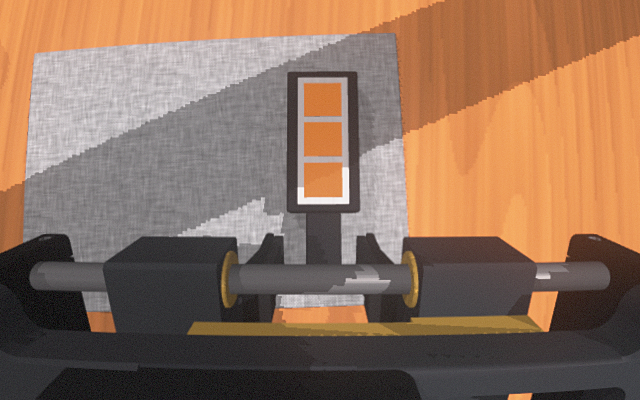

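move_arm([
  [[0.1,0.7,2,0,0,0,-0.1],[0,0.4,1.15,0,0,0,-0.1],[0,0,0,0,0,0,-0.1],[0,0,0,0,0,0,-1],[0,0,0,0,0,0,-1],[0,0,0,0,0,0,-1],[0,0,0,0,0,0,-1]],
])

```text
time_s: 45.95
tcp_pos: [0.4399, 0.3574, 0.0086]
ee_rot: [[-0.999, -0.048, 0.016], [-0.051, 0.94, -0.339], [0.001, -0.339, -0.941]]
wrist_force: [-0.6, 0.6, 3.0]
gripper_width: 0.252
```

move_arm([
  [[0,-0.7,-1.9,0,0,0,-1],[0,-1.7,-4.7,0,0,0,-1],[0,-1.7,-4.7,0,0,0,-1],[0,-1.7,-4.7,0,0,0,-1],[0,-1.7,-4.7,0,0,0,-1],[0,-1.5,-4,0,0,0,-1],[0,0,0,0,0,0,-1]],
])

```text
time_s: 46.82
tcp_pos: [0.4412, 0.3575, 0.2745]
ee_rot: [[-0.999, -0.047, 0.02], [-0.051, 0.942, -0.333], [-0.003, -0.333, -0.943]]
wrist_force: [-1.3, 0.7, -1.3]
gripper_width: 0.248
```

Run:
```python
from pl import *
t=np.radians(20); z=cx*np.cos(t)-up*np.sin(t)
to([.5046,.0205,.2759],rot(z,cy))
c=cam("wrist"); cv2.imwrite("pics/w27.png",c["color"])
```

```text
t 46.83 tcp [0.4412 0.3575 0.2745] j [ 60.9  21.6   0.9  10.3 -86.  -60.3] f [-1.3  0.7 -1.3] w 0.248
tool delta cm [ -4.63 -32.08  11.21]
rotvec deg tool [-89.24  -4.22   9.41]
```

View pics/w27.png

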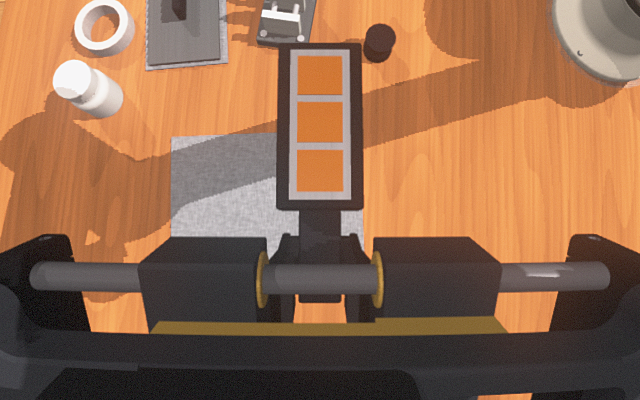

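move_arm([
  [[-0.3,-2.5,0.8,0,0,0,-1],[-0.8,-5.5,1.9,0,0,0,-1],[-0.8,-5.5,1.9,0,0,0,-1],[-0.8,-5.5,1.9,0,0,0,-1],[-0.8,-5.5,1.9,0,0,0,-1],[-0.8,-5,1.9,0,0,0,-1],[-0.3,-2.6,0.9,0,0,0,-1],[0,0,0,0,0,0,-1]],
])

```text
time_s: 47.88
tcp_pos: [0.5021, 0.0171, 0.2727]
ee_rot: [[-0.999, -0.046, 0.011], [-0.047, 0.939, -0.34], [0.006, -0.341, -0.94]]
wrist_force: [-0.7, 0.9, -1.2]
gripper_width: 0.246
```

move_arm([
  [[0,0,0,-5,-0.2,0.5,-1],[0,0,0,-9,-0.4,0.9,-1],[0,0,0,-9,-0.4,0.9,-1],[0,0,0,-9,-0.4,0.9,-1],[0,0,0,-9,-0.4,0.9,-1],[0,0,0,-9,-0.4,0.9,-1],[0,0,0,-9,-0.4,0.9,-1],[0,0,0,-9,-0.4,0.9,-1],[0,0,0,-9,-0.4,0.9,-1],[0,0,0,-8,-0.4,0.9,-1],[0,0,0,-4.2,-0.3,0.8,-1],[0,0,0,0,0,0,-1]],
])

```text
time_s: 49.38
tcp_pos: [0.503, 0.0191, 0.272]
ee_rot: [[-0.994, 0.055, 0.097], [0.11, 0.346, 0.932], [0.017, 0.937, -0.35]]
wrist_force: [0.7, -0.2, -0.2]
gripper_width: 0.249
```

Run:
```python
from pl import *
t=np.radians(20); z=cx*np.cos(t)-up*np.sin(t)
to([.5046,.0205,.2759],rot(z,cy))
c=cam("wrist"); cv2.imwrite("pics/w28.png",c["color"])
```

```text
t 49.38 tcp [0.503  0.0191 0.272 ] j [-22.1  22.2  -2.  -64.7 -95.5  27.3] f [ 0.7 -0.2 -0.2] w 0.249
tool delta cm [-0.13  0.42  0.01]
rotvec deg tool [-0.47 -0.44 -0.9 ]
```

View pics/w28.png

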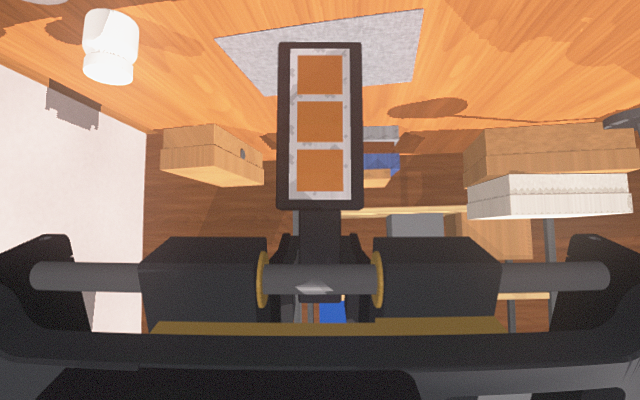

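move_arm([
  [[-0.1,-1.5,0.6,-0.4,-0.3,-0.8,-1],[0,-2.8,1.0,0,0,0,-1],[0,-2.8,1.0,0,0,0,-1],[0,-1.4,0.5,0,0,0,-1],[0,-1,0.35,0,0,0,-1],[0,-0.8,0.3,0,0,0,-1],[0,-0.6,0.2,0,0,0,-1],[0,-0.7,0.25,0,0,0,-1],[0,-0.7,0.25,0,0,0,-1],[0,0,0,0,0,0,-1]],
])

```text
time_s: 50.68
tcp_pos: [0.5054, 0.0203, 0.1475]
ee_rot: [[-0.994, 0.028, 0.103], [0.107, 0.336, 0.936], [-0.009, 0.941, -0.337]]
wrist_force: [-0.1, 4.4, 6.1]
gripper_width: 0.251
```

Run:
```python
from pl import *
t=np.radians(20); z=cx*np.cos(t)-up*np.sin(t)
to([.5046,.0215,.130],rot(z,cy))
c=cam("wrist"); cv2.imwrite("pics/w29.png",c["color"])
```

```text
t 50.67 tcp [0.5054 0.0203 0.1475] j [-22.2  33.2  -6.8 -64.9 -88.9  43.1] f [-0.1  4.4  6.1] w 0.251
tool delta cm [ 0.11 -1.61  0.69]
rotvec deg tool [ 0.28 -0.08  0.55]
```

View pics/w29.png

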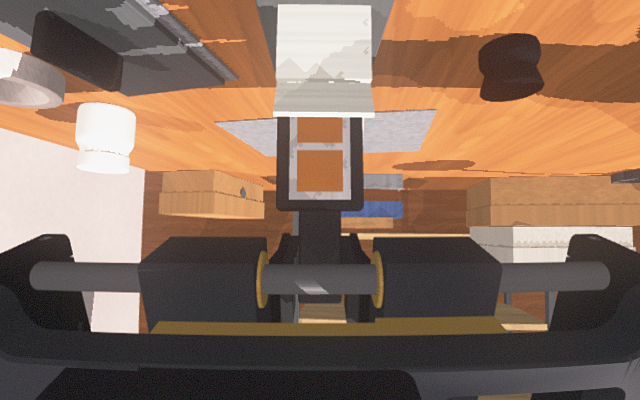

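move_arm([
  [[0,-0.6,0.25,0,0,0,-1],[0,-0.6,0.25,0,0,0,-1],[0,-0.4,0.15,0,0,0,-1],[0,0,0,0,0,0,-1]],
])

```text
time_s: 51.22
tcp_pos: [0.5055, 0.0213, 0.1309]
ee_rot: [[-0.994, 0.028, 0.103], [0.106, 0.335, 0.936], [-0.009, 0.942, -0.336]]
wrist_force: [0.4, 5.3, 9.2]
gripper_width: 0.248
```

move_arm([
  [[0,-0.2,0.1,0,0,0,-1],[0,-0.2,0.05,0,0,0,-1],[0,0,0,0,0,0,-1]],
])

```text
time_s: 51.6
tcp_pos: [0.5057, 0.0217, 0.1297]
ee_rot: [[-0.995, 0.024, 0.102], [0.104, 0.331, 0.938], [-0.011, 0.943, -0.332]]
wrist_force: [-0.3, 3.4, 19.6]
gripper_width: 0.247
```

Bottomed at 0.1297 (expected 0.130). Release and back off.

move_arm([
  [[0,0.2,-0.1,0,0,0,-1],[0,0,0,0,0,0,0.1],[0,0,0,0,0,0,0.1],[0,0,0,0,0,0,0.1],[0,0,0,0,0,0,0.1],[0,0,-2,0,0,0,0.1],[0,0,-4,0,0,0,0.1],[0,0,-5,0,0,0,0.1],[0,0,0,0,0,0,0.1]],
])

```text
time_s: 52.72
tcp_pos: [0.4937, -0.0881, 0.1631]
ee_rot: [[-0.994, 0.032, 0.108], [0.113, 0.345, 0.932], [-0.007, 0.938, -0.347]]
wrist_force: [0.2, 0.7, 0.3]
gripper_width: 0.547
```

Run:
```python
from pl import *
t=np.radians(20); z=cx*np.cos(t)-up*np.sin(t)
to([.5046,.0209,.1249],rot(z,cy))
c=cam("wrist"); cv2.imwrite("pics/w30.png",c["color"])
c=cam("side"); crop(c,100,60,400,300,2.5,"s30.png")
```

```text
t 52.73 tcp [ 0.4937 -0.0881  0.1631] j [-31.1  34.7  -0.5 -59.3 -96.8  42. ] f [0.2 0.7 0.3] w 0.547
tool delta cm [ 0.17  0.22 11.59]
rotvec deg tool [-0.29  0.22  0.36]
```

View pics/s30.png

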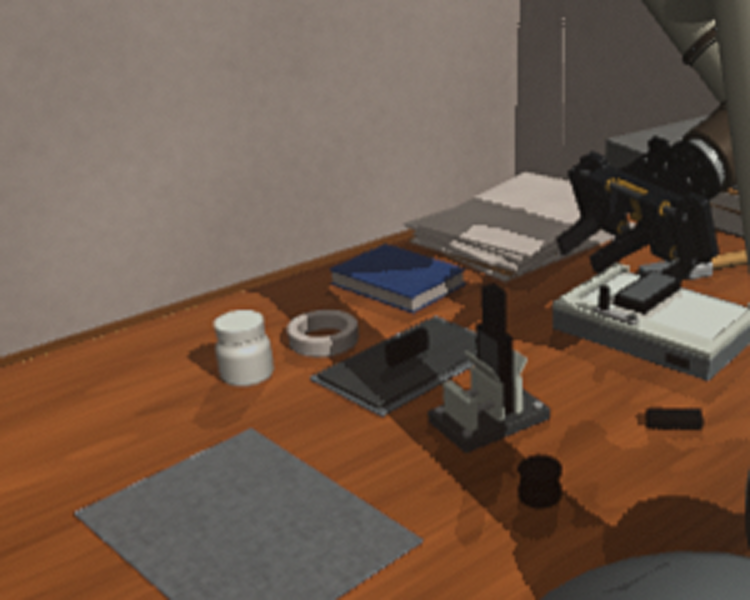

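View pics/w30.png

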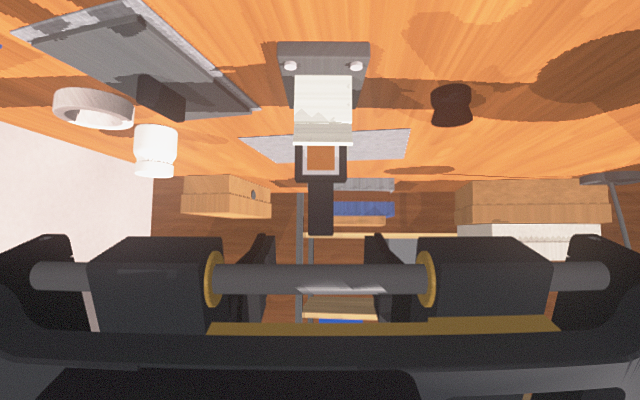

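Second carrier B stands in the clip as A did. Repeat the same route to the far side.

move_arm([
  [[0,2.5,-1,0,0,0,0.1],[0,5,-1.8,0,0,0,0.1],[0,5,-1.8,0,0,0,0.1],[0,4.4,-1.6,5,0,0,0.1],[0,0,0,10,0,0,0.1],[0,0,0,10,0,0,0.1],[0,0,0,10,0,0,0.1],[0,0,0,10,0,0,0.1],[0,0,0,10,0,0,0.1],[0,0,0,10,0,0,0.1],[0,0,0,5,0,0,0.1],[0,0,0,0,0,0,0.1]],
])

```text
time_s: 54.32
tcp_pos: [0.4917, -0.0819, 0.3412]
ee_rot: [[-0.994, 0.105, 0.001], [0.105, 0.994, -0.002], [-0.001, -0.002, -1.0]]
wrist_force: [-0.1, -0.2, 0.9]
gripper_width: 0.548
```

move_arm([
  [[0,3,0,0,0,0,0.1],[0.1,5.5,0,0,0,0,0.1],[0.1,5.5,0,0,0,0,0.1],[0.1,5.5,0,0,0,0,0.1],[0,5.7,0,8,0,0,0.1],[0,0,0,10,0,0,0.1],[0,0,0,10,0,0,0.1],[0,0,0,10,0,0,0.1],[0,0,0,10,0,0,0.1],[0,0,0,10,0,0,0.1],[0,0,0,10,0,0,0.1],[0,0,0,7,0,0,0.1]],
])

```text
time_s: 55.82
tcp_pos: [0.517, 0.1667, 0.3402]
ee_rot: [[-0.994, 0.028, -0.107], [0.111, 0.25, -0.962], [-0.0, -0.968, -0.252]]
wrist_force: [0.1, -0.2, -0.6]
gripper_width: 0.551
```

Run:
```python
from pl import *
t=np.radians(15); z=-cx*np.cos(t)-up*np.sin(t)
to([.519,.1211,.159],rot(z,cy))
```

```text
t 55.83 tcp [0.517  0.1667 0.3402] j [  50.3   35.2   -5.8   36.4 -116.5  -62.4] f [ 0.1 -0.2 -0.6] w 0.551
tool delta cm [-0.7  16.4   8.92]
rotvec deg tool [-0.43  0.04  0.  ]
```

move_arm([
  [[0,3,1.5,0,0,0,0.1],[-0.2,5,2.7,0,0,0,0.1],[-0.2,5,2.7,0,0,0,0.1],[-0.2,3.3,2,0,0,0,0.1],[0,0,0,0,0,0,0.1],[0,0,0,0,0,0,0.1]],
])

```text
time_s: 56.58
tcp_pos: [0.5195, 0.1227, 0.1624]
ee_rot: [[-0.994, 0.033, -0.105], [0.11, 0.256, -0.96], [-0.005, -0.966, -0.258]]
wrist_force: [1.2, 0.2, -0.3]
gripper_width: 0.55
```

Run:
```python
from pl import *
t=np.radians(15); z=-cx*np.cos(t)-up*np.sin(t)
to(np.array([.505,.022,.133])+.011*z,rot(z,cy))
c=cam("wrist"); cv2.imwrite("pics/w31.png",c["color"])
```

```text
t 56.58 tcp [0.5195 0.1227 0.1624] j [ 48.   44.2 -16.7  34.9 -99.  -73.6] f [ 1.2  0.2 -0.3] w 0.55
tool delta cm [ 0.35  0.22 11.68]
rotvec deg tool [-0.03  0.17 -0.24]
```

View pics/w31.png

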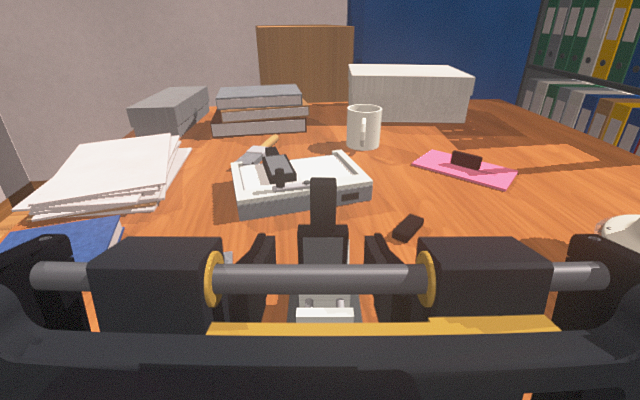

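move_arm([
  [[0.2,0.15,3,0,0,0,0],[0.1,0,4,0,0,0,0],[0,0,3,0,0,0,0],[0,0,1.5,0,0,0,0],[0,0,0,0,0,0,0],[0,0,0,0,0,0,0],[0,0,0,0,0,0,-1],[0,0,0,0,0,0,-1],[0,0,0,0,0,0,-1],[0,0,0,0,0,0,-1],[0,0,0,0,0,0,-1]],
])

```text
time_s: 58.0
tcp_pos: [0.5042, 0.0128, 0.1304]
ee_rot: [[-0.994, 0.032, -0.104], [0.109, 0.256, -0.961], [-0.004, -0.966, -0.258]]
wrist_force: [1.4, -0.2, 0.4]
gripper_width: 0.252
```

Run:
```python
from pl import *
s=r.sense(); print((np.array(s["ee_rot"]).T@(np.array([.5055,.022,.085])-s["tcp_pos"])).round(4))
c=cam("wrist"); cv2.imwrite("pics/w32.png",c["color"])
```

```text
[-0.0001  0.0462  0.0027]
```

View pics/w32.png

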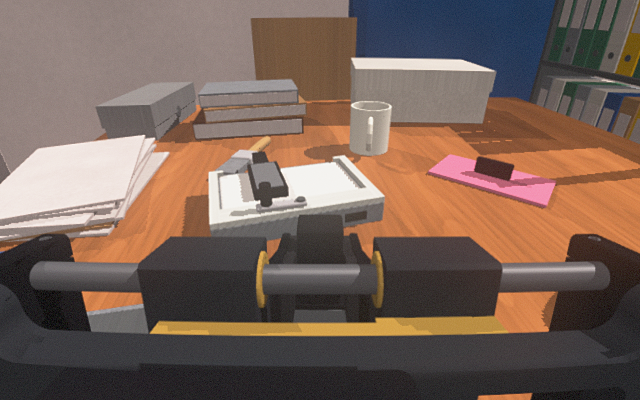

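Gripped (21.9 mm). Lift out.

move_arm([
  [[0,-1,-0.26,0,0,0,-1],[0,-1.5,-0.4,0,0,0,-1],[0,-2,-0.53,0,0,0,-1],[0,-3,-0.8,0,0,0,-1],[0,-4,-1.05,0,0,0,-1],[0,-4,-1.05,0,0,0,-1],[0,-2,-0.53,0,0,0,-1],[0,0,0,0,0,0,-1]],
])

```text
time_s: 59.05
tcp_pos: [0.5027, 0.0119, 0.3135]
ee_rot: [[-0.994, 0.035, -0.105], [0.11, 0.256, -0.96], [-0.006, -0.966, -0.258]]
wrist_force: [-0.3, 0.5, -1.1]
gripper_width: 0.247
```

Run:
```python
from pl import *
P,Rt=place(.03,.03,.12,mid=(0,.0462,.0015))
print(P); to(P,Rt)
c=cam("wrist"); cv2.imwrite("pics/w33.png",c["color"])
c=cam("side"); crop(c,100,60,400,300,2.5,"s33.png")
```

```text
[ 0.50475797 -0.35464099  0.14749145]
t 59.05 tcp [0.5027 0.0119 0.3135] j [  40.8   27.6  -24.8   42.5 -103.1  -65.1] f [-0.3  0.5 -1.1] w 0.247
tool delta cm [-4.14  6.68 39.47]
rotvec deg tool [-89.43  -8.83 -16.08]
```

View pics/s33.png

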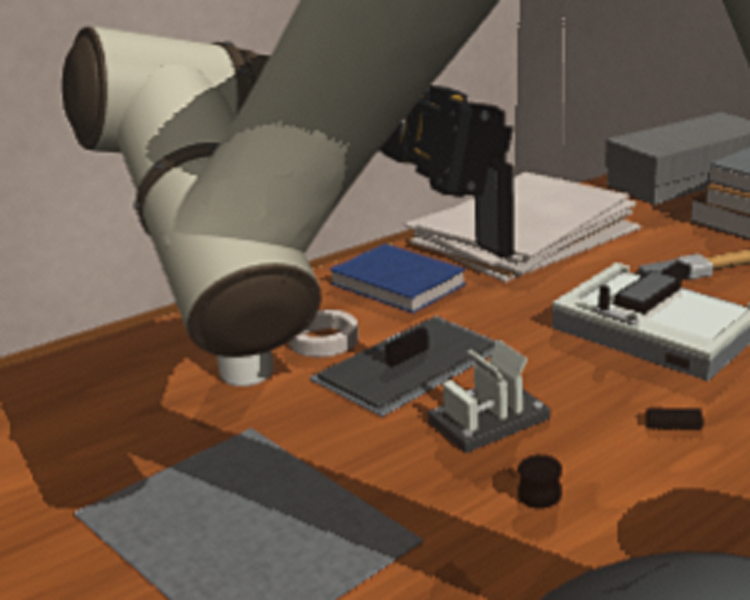

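move_arm([
  [[0,0,0,-4.5,-0.45,-0.8,-1],[0,0,0,-9,-0.9,-1.62,-1],[0,0,0,-9,-0.9,-1.62,-1],[0,0,0,-9,-0.9,-1.62,-1],[0,0,0,-9,-0.9,-1.62,-1],[0,0,0,-9,-0.9,-1.62,-1],[0,0,0,-9,-0.9,-1.62,-1],[0,0,0,-9,-0.9,-1.62,-1],[0,0,0,-9,-0.9,-1.62,-1],[0,0,0,-9,-0.9,-1.62,-1],[0,0,0,-3.9,-0.4,-0.7,-1],[0,0,0,0,0,0,-1]],
])

```text
time_s: 60.65
tcp_pos: [0.5026, 0.011, 0.3093]
ee_rot: [[-0.984, -0.168, -0.052], [-0.176, 0.951, 0.253], [0.007, 0.258, -0.966]]
wrist_force: [-0.7, 0.3, -1.0]
gripper_width: 0.248
```

Run:
```python
from pl import *
P,Rt=place(.03,.03,.12,mid=(0,.0462,.0015))
print(P); to(P,Rt)
c=cam("wrist")
# carrier A as it lies, from afar
c=cam("top"); crop(c,340,120,500,240,5,"t34.png")
```

```text
[ 0.50475797 -0.35464099  0.14749145]
t 60.65 tcp [0.5026 0.011  0.3093] j [  9.9   9.3  -0.5 -15.1 -81.    2.7] f [-0.7  0.3 -1. ] w 0.248
tool delta cm [  6.12 -39.     6.38]
rotvec deg tool [-0.04 -0.35 -0.16]
```

View pics/t34.png

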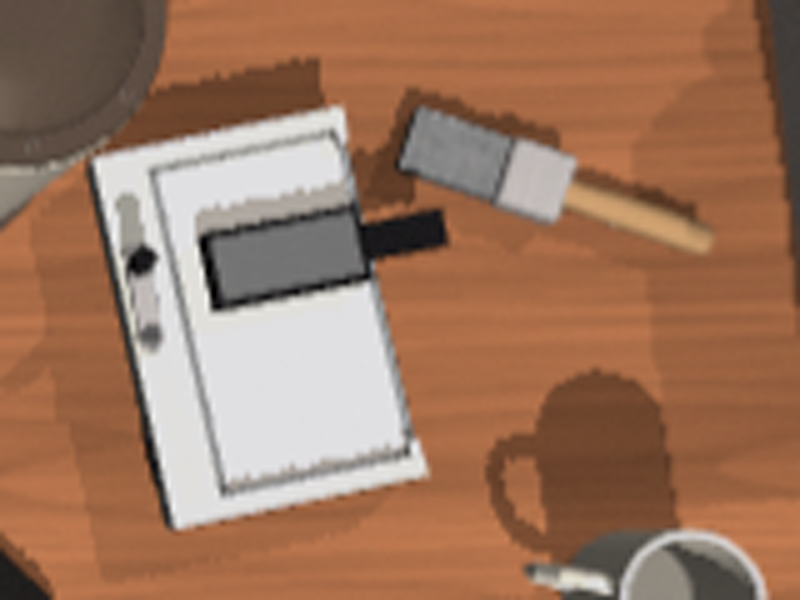

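move_arm([
  [[0.4,-2.5,0,0,0,0,-1],[0.8,-5,0.5,0,0,0,-1],[0.95,-5.6,0.8,0,0,0,-1],[0.95,-5.6,1,0,0,0,-1],[0.95,-5.6,1,0,0,0,-1],[0.95,-5.6,1,0,0,0,-1],[0.8,-5,1,0,0,0,-1],[0.5,-3,0.8,0,0,0,-1],[0.2,-1.1,0.3,0,0,0,-1],[0,0,0,0,0,0,-1],[0,0,0,0,0,0,-1]],
])

```text
time_s: 62.12
tcp_pos: [0.5041, -0.3527, 0.1499]
ee_rot: [[-0.984, -0.174, -0.047], [-0.181, 0.95, 0.253], [0.0, 0.257, -0.966]]
wrist_force: [-0.9, 0.1, -1.1]
gripper_width: 0.251
```

Run:
```python
from pl import *
P,Rt=place(.034,.03,.03,mid=(0,.0462,.0015))
print(P); to(P,Rt)
c=cam("wrist"); cv2.imwrite("pics/w35.png",c["color"])
B=unp(c,[(0,0)],.038)
```

```text
[ 0.50082118 -0.35534933  0.05749145]
t 62.12 tcp [ 0.5041 -0.3527  0.1499] j [-26.3  30.2   6.2 -12.3 -75.4  40.8] f [-0.9  0.1 -1.1] w 0.251
tool delta cm [ 0.37 -2.57  8.87]
rotvec deg tool [-0.08 -0.06  0.19]
```

View pics/w35.png

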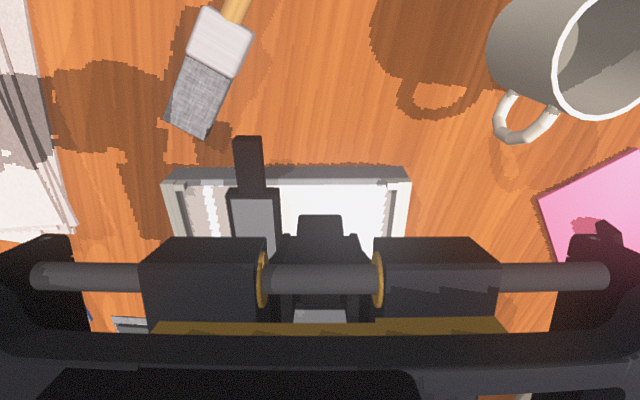

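Run:
```python
from pl import *
c=cam("top")
B=unp(c,[(479,240),(447,236)],.09); print(B.round(3),((B-W0)@np.c_[wx,wy,up]).round(3))
c=cam("wrist"); B=unp(c,[(248,137),(248,190)],.046); print(((B-W0)@np.c_[wx,wy,up]).round(3))
```

```text
[[ 0.351 -0.481  0.09 ]
 [ 0.363 -0.395  0.09 ]] [[0.204 0.172 0.06 ]
 [0.176 0.089 0.06 ]]
[[-0.027  0.103  0.016]
 [-0.032  0.056  0.016]]
```

move_arm([
  [[0.3,-0.6,2,0,0,0,-1],[0,-1.0,3.5,0,0,0,-1],[0,-0.9,3.3,0,0,0,-1],[0,-0.3,1.2,0,0,0,-1],[0,-0.2,0.8,0,0,0,-1],[0,0,0,0,0,0,-1],[0,0,0,0,0,0,-1]],
])

```text
time_s: 63.15
tcp_pos: [0.5014, -0.3559, 0.0381]
ee_rot: [[-0.984, -0.173, -0.045], [-0.179, 0.951, 0.253], [-0.001, 0.257, -0.967]]
wrist_force: [-0.9, -0.8, -0.7]
gripper_width: 0.253
```

Run:
```python
from pl import *
P,Rt=place(.034,.03,.0,mid=(0,.0462,.0015))
print(P); to(P,Rt)
c=cam("wrist"); cv2.imwrite("pics/w36.png",c["color"])
c=cam("side"); crop(c,280,60,480,220,4,"s36.png")
```

```text
[ 0.50082118 -0.35534933  0.02749145]
t 63.15 tcp [ 0.5014 -0.3559  0.0381] j [-26.7  36.6   0.3 -13.3 -63.3  44. ] f [-0.9 -0.8 -0.7] w 0.253
tool delta cm [ 0.05 -0.21  1.04]
rotvec deg tool [-0.13  0.02  0.13]
```

View pics/s36.png

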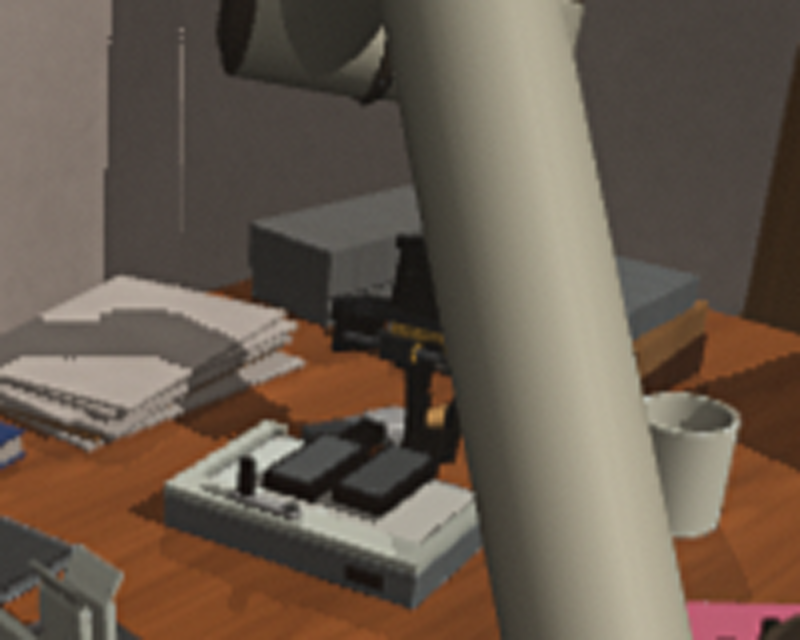

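View pics/w36.png

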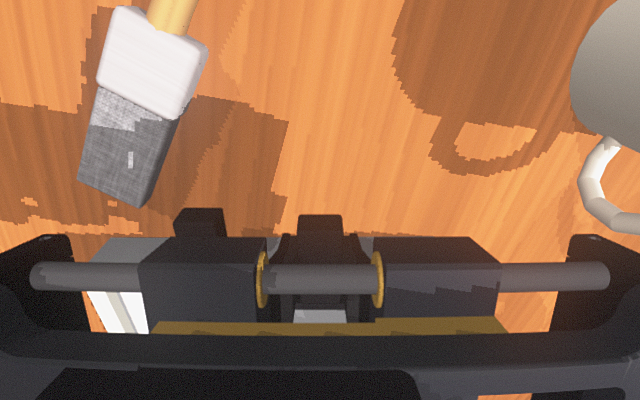

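move_arm([
  [[0,-0.1,0.5,0,0,0,-1],[0,-0.1,0.4,0,0,0,-1],[0,0,0.1,0,0,0,-1],[0,0,0,0,0,0,-1]],
])

```text
time_s: 63.75
tcp_pos: [0.5009, -0.3554, 0.0295]
ee_rot: [[-0.984, -0.174, -0.047], [-0.18, 0.951, 0.253], [0.0, 0.257, -0.966]]
wrist_force: [-1.8, 1.0, 10.8]
gripper_width: 0.248
```

move_arm([
  [[0,0,-0.1,0,0,0,-1],[0,0,0,0,0,0,-0.2],[0,0,0,0,0,0,-0.2],[0,0,0,0,0,0,-0.2],[0,0,-1,0,0,0,-0.2],[0,0,-3,0,0,0,-0.2],[0,0,-5,0,0,0,-0.2],[0,0,-5,0,0,0,-0.2],[0,0,-5,0,0,0,-0.2],[0,1.2,-5,0,0,0,-0.2],[0,1.2,-4,0,0,0,-0.2],[0,0,0,0,0,0,-0.2]],
])

```text
time_s: 65.25
tcp_pos: [0.5104, -0.4046, 0.3098]
ee_rot: [[-0.984, -0.174, -0.039], [-0.179, 0.952, 0.248], [-0.006, 0.251, -0.968]]
wrist_force: [0.4, -0.1, -0.3]
gripper_width: 0.403
```

move_arm([
  [[0,3,0,0,0,0,0],[0,5,0,0,0,0,0],[0,6,0,0,0,0,0],[0,6,0,0,0,0,0],[0,6,0,0,0,0,0],[0,6,0,0,0,0,0],[0,6,0,0,0,0,0],[0,6,0,0,0,0,0],[0,3,0,0,0,0,0],[0,0,0,0,0,0,0],[0,0,0,0,0,0,0]],
])

```text
time_s: 66.62
tcp_pos: [0.4283, 0.043, 0.425]
ee_rot: [[-0.984, -0.172, -0.048], [-0.179, 0.951, 0.253], [0.002, 0.258, -0.966]]
wrist_force: [0.2, 0.9, -0.8]
gripper_width: 0.5
```

Run:
```python
from pl import *
to([.5,0,.3])
c=cam("top"); crop(c,340,120,500,240,5,"t40.png"); cv2.imwrite("pics/t40f.png",c["color"])
c=cam("side"); cv2.imwrite("pics/s40.png",c["color"])
```

```text
t 66.62 tcp [0.4283 0.043  0.425 ] j [ 15.9  -0.7   4.3 -14.9 -93.5  -6.7] f [ 0.2  0.9 -0.8] w 0.5
tool delta cm [-6.32 -8.54 10.64]
```

View pics/t40.png

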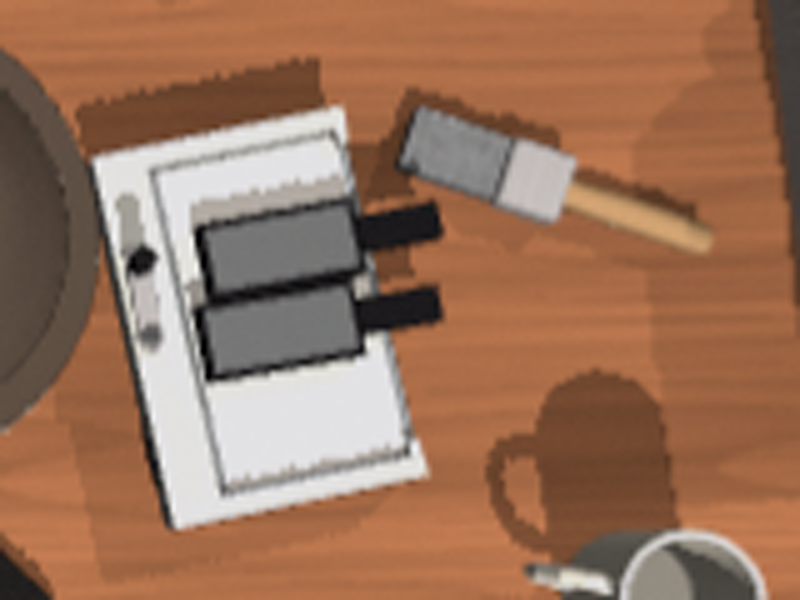

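View pics/t40f.png

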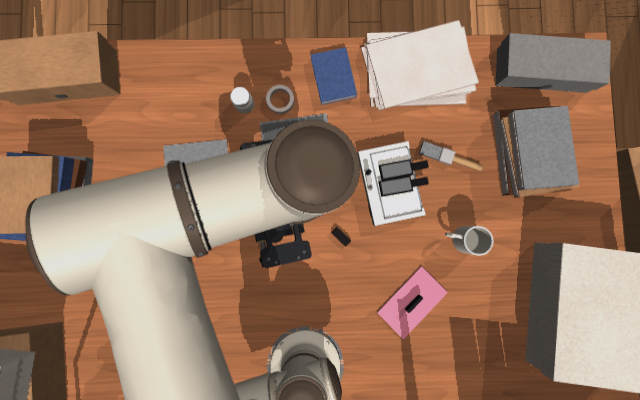

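View pics/s40.png

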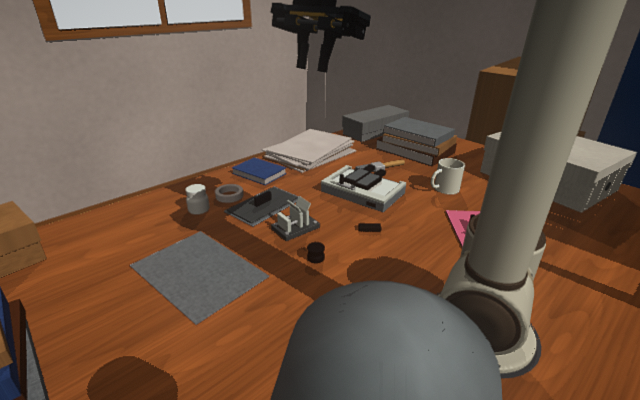

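Run:
```python
from pl import *
c=cam("top"); crop(c,370,150,440,210,11,"t41.png")
cv2.imwrite("pics/w41.png",cam("wrist")["color"])
```

```text
(no output)
```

View pics/t41.png

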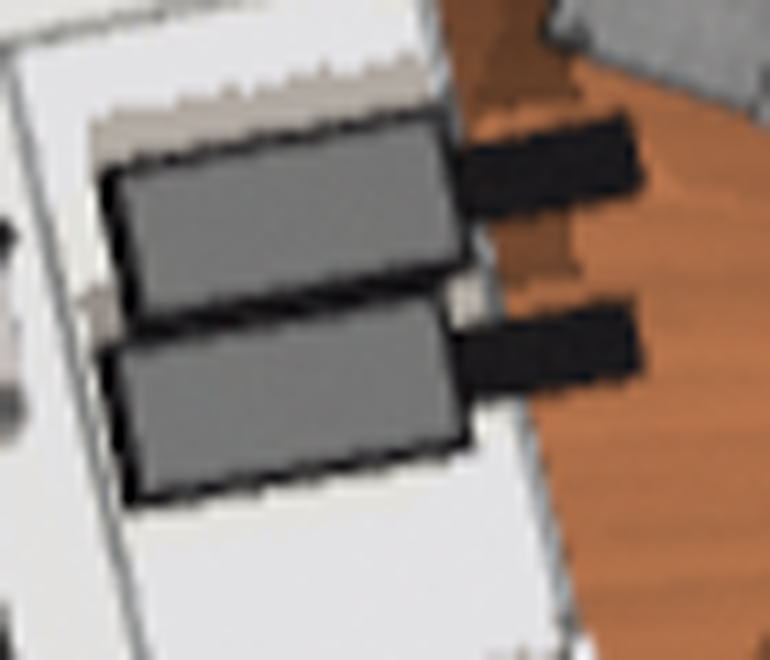

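View pics/w41.png

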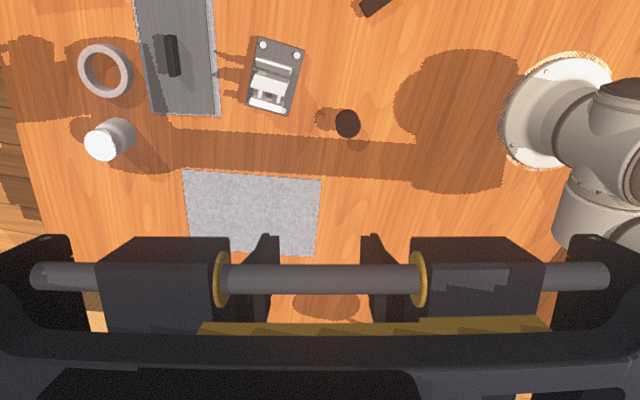

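Run:
```python
from pl import *
c=cam("top")
# film down: frame flipped; planar frame with x to handle; back face at +.008
d=lambda l:[(a/11+370,b/11+150) for a,b in l]
o=[(-.07,.023,.008),(-.07,-.023,.008),(.022,-.023,.008),(.022,.023,.008),(.07,.011,.008),(.07,-.011,.008)]
for l in([(98,172),(128,335),(470,263),(440,108),(632,115),(645,190)],[(98,348),(128,508),(472,445),(442,300),(635,298),(645,374)]):
    x,e=fit(c,o,d(l),.038,[.52,-.3,-1.4]); q=((np.r_[x[:2],.03]-W0)@np.c_[wx,wy,up]); print(x.round(4),"win",q.round(4),"dyaw deg",round(np.degrees(x[2])%360-280.2,1),"err px",e.round(2))
```

```text
[ 0.5583 -0.2958 -1.4021] win [-0.0331  0.0266  0.    ] dyaw deg -0.5 err px 0.82
[ 0.5105 -0.2941 -1.4202] win [0.0136 0.0165 0.    ] dyaw deg -1.6 err px 1.53
```

B now lies at window (14, 17) mm, though I set it down at about (34, 30). It was probably the announced knock. Both carriers still look flat, but I'll check from close up.

move_arm([
  [[0,-3,0,0,0,0,0],[0,-6,0,0,0,0,0],[0,-6,0,0,0,0,0],[0,-6,0,0,0,0,0],[0,-6,0,0,0,0,0],[0,-6,0,0,0,0,0],[0,-4,0,0,0,0,0],[0,-2,0,0,0,0,0],[0,0,0,0,0,0,0],[0,0,0,0,0,0,0]],
])

```text
time_s: 68.12
tcp_pos: [0.4958, -0.3267, 0.3257]
ee_rot: [[-0.984, -0.173, -0.046], [-0.18, 0.951, 0.254], [0.0, 0.258, -0.966]]
wrist_force: [-0.1, -0.1, -0.3]
gripper_width: 0.503
```

Run:
```python
from pl import *
to([.5,-.35,.3])
c=cam("wrist"); cv2.imwrite("pics/w42.png",c["color"])
c=cam("side"); crop(c,310,140,430,220,6,"s42.png")
```

```text
t 68.12 tcp [ 0.4958 -0.3267  0.3257] j [-24.5  22.2  18.4 -12.3 -94.8  34.8] f [-0.1 -0.1 -0.3] w 0.503
tool delta cm [ 0.01 -2.95  1.88]
```

View pics/w42.png

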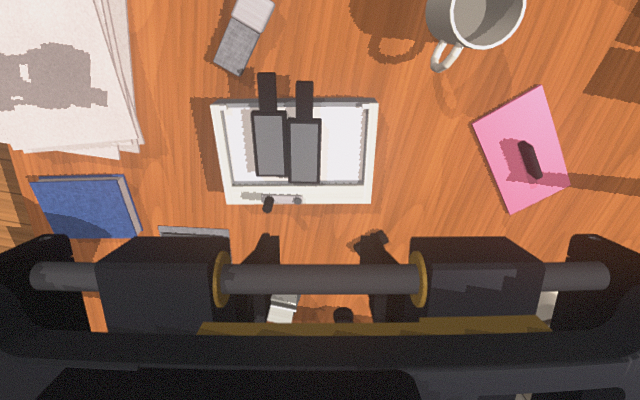

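View pics/s42.png

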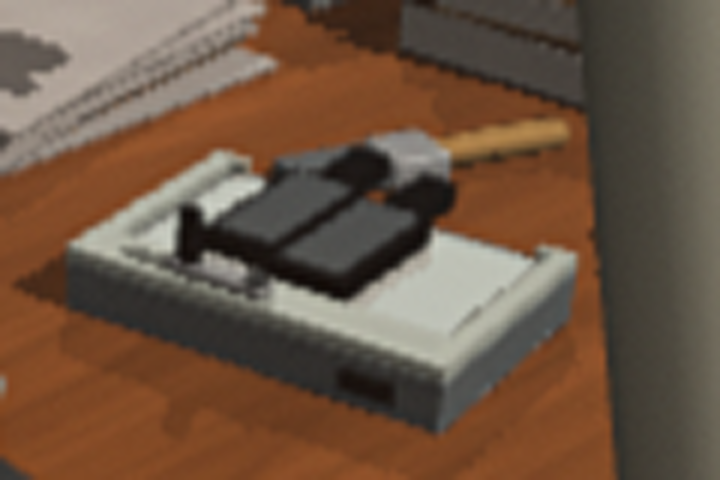

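Run:
```python
from pl import *
c=cam("wrist"); crop(c,200,60,390,220,4,"w43.png")
B=unp(c,[(304,82),(304.5,183),(267,73),(270,176),(210,104),(379,103)],.046); print(((B-W0)@np.c_[wx,wy,up]).round(4))
B=unp(c,[(210,104),(379,103)],.038); print(((B-W0)@np.c_[wx,wy,up]).round(4))
```

```text
[[ 0.0126  0.0871  0.016 ]
 [ 0.0106 -0.0527  0.016 ]
 [-0.0325  0.0978  0.016 ]
 [-0.0385 -0.0417  0.016 ]
 [-0.1088  0.0605  0.016 ]
 [ 0.1079  0.0619  0.016 ]]
[[-0.1115  0.0587  0.008 ]
 [ 0.1093  0.0601  0.008 ]]
```

View pics/w43.png

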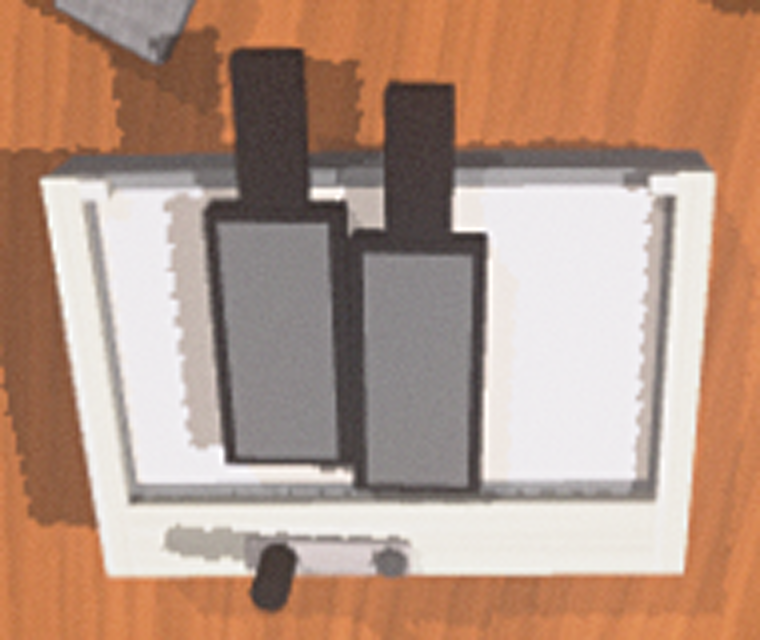

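Run:
```python
from pl import *
c=cam("top"); crop(c,230,70,360,250,4,"t44.png")
print(proj(c,[[.664,.016,.05],[.664,.016,.031]]))
```

```text
[[295.28641692 134.0228848 ]
 [295.7314435  135.69345672]]
```

View pics/t44.png

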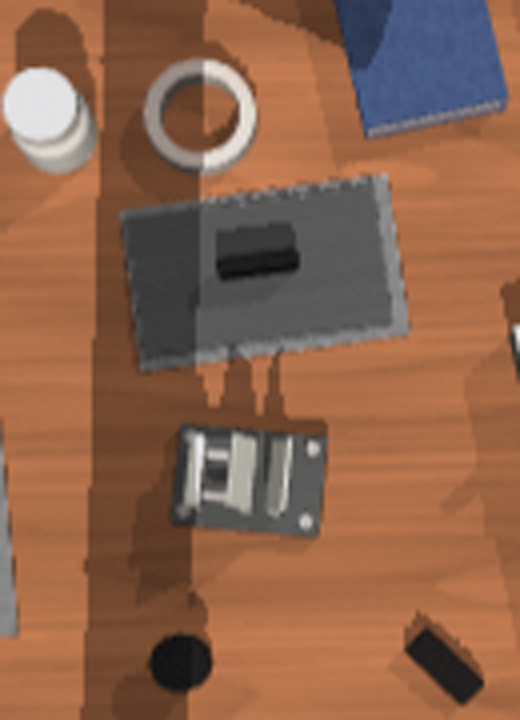

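Run:
```python
from station import r
print(r.finish_job())
```

```text
the job is handed in; nothing more can be done
None
```

I did every step of the task and handed the job in at about 68 s; `r.finish_job()` reports no verdict.

**What I did:**
- Turned the swing tab aside.
- Laid the cover plate on the felt rest.
- Turned over both carriers that were there by way of the spring clip, and laid them in the window. There was no third carrier.

**Last checks, from the images:**

| Item | Measured | Requirement |
|---|---|---|
| Tab | about 1.5–1.6 rad | above 1.3 rad |
| Cover handle | within a few mm of the rest's centre | within 35 mm |
| First carrier, middle in window frame | about (-33 to -36, 27) mm | x within ±80, y 0 to 50 mm |
| Second carrier, middle in window frame | about (12 to 14, 17) mm | x within ±80, y 0 to 50 mm |
| Carrier handles, y in window frame | about 72 mm and 62 mm | above 50 mm |

- **Carriers:** both lie flat, film side down and side by side, with their handles out over the open side.
- **Surroundings:** nothing else on the desk looked moved. The gripper was well above everything and touching nothing.

**One thing disagreed:** I set the second carrier down at about (34, 30) mm, but it was later found at (12 to 14, 17) mm, touching the first. This was probably the announced knock, though I didn't see it happen. It is still within the limits, so I left it there.

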